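# Set out the bakery's tasting corner

## Robot

A 7-joint arm with a two-finger parallel gripper is mounted at the origin on the work surface. World frame = base frame: x ahead of the robot, y to its left, z up, the work surface at z = 0. Lengths are in m, angles in rad, forces in N, time in s.
With the tool pointing down it reaches from about 0.4 to 0.85 m from the base axis. Payload 10.4 kg.
Tool frame: the origin (TCP) lies midway between the tips of the shut fingers; the grasp point (between the pads) lies 19 mm behind it; z points along the fingers, y is the direction in which the jaws open and shut (so a half turn about z gives the same grasp; the last joint's range is limited). The gripper opens to 87 mm and grips with 3 to 60 N. Pads are 19 mm wide; open, the fingers measure 117 mm over their backs; the gripper's body (75 mm by 190 mm) begins 51 mm behind the grasp point.
Start: joints at [1.096, 0.332, -0.065, 1.46, 0.022, 1.35, -0.088], TCP at [0.273, -0.562, 0.223] pointing down, gripper open.
Joint ranges: [-2.6, 2.6], [-0.5, 2.12], [-1.47, 1.34], [0.16, 2.42], [-1.27, 4.41], [0.06, 2.06], [-2.6, 2.6]. Speed limits (rad/s): [2.22, 2.22, 2.79, 2.79, 3.14, 3.14, 3.14].

## Interface

Orientations are given as a unit quaternion [x, y, z, w].
In Python, from workcell import get_state, imaging, arm gives the robot as it stands. The module is installed in compiled form; this text tells all that it offers.
- The arm moves only by the shell command python3 -m inch 'ROWS' [FORCE]. ROWS is JSON, a list of rows, each a list of 7 numbers: the turn, a rotation vector about the world's x, y, z in degrees, then the shift along the world's x, y, z in mm, then the opening, from 0 (shut) to 1 (fully open). In form: [[rx, ry, rz, tx, ty, tz, gripper], ...]. A call has 1 to 8 rows; each row is the pose to reach, as a shift and turn from the pose commanded when the call began; what a row does not reach only later rows make up. A row lasts 1/12 s, in which the tool goes at most 41.7 mm and 7.16 degrees, less where a joint would pass 70% of its speed; a pose out of reach is approached as far as the arm can. A call with a gripper value outside its range is refused whole. The fingers move at their own pace and stop on an object; FORCE is the grip in N (left out, the last holds). Time passes only in rows, so rows that repeat a pose let the fingers close. It gives the time, the measured TCP pose, the force and the opening at its end, in the units of the state.
- get_state(): the state, without advancing time (a new reading comes with each control period).
- imaging.camera(name): name is "scene" or "top" or "wrist"; returns a dict with "img" (384x512x3 uint8, red, green, blue), "depth" (384x512 float32, m along the optical axis (not along the pixel's ray), 0 where there is no reading), "vfov" (degrees; the focal length in pixels is half the picture's height over the tangent of half this angle, whatever the lens; pixels are square), "cx", "cy" (the principal point, pixels), "extrinsics" (4x4, takes a point from camera to world coordinates). Camera axes: x right, y down, z forward; pixel columns grow to the right and rows downward; lengths in m; the calibration is good to about 2 mm. A picture is of the moment at which its call begins.
- arm.finish_job(): hands the job in, once; it reports no verdict.
The state is a dict: "time": time; "joints": joint angles; "qvel": joint speeds; "joint_efforts": joint torques, N m; "ee_pos": TCP position; "eef_rot": TCP orientation; "force": force on the tool from outside, world axes, zero at the start; "wrist_torque": the same for the moment, N m; "opening": finger opening in m.
Only numpy, scipy, OpenCV 4.12 (cv2) and the standard library are available. Lean on these libraries where they do the work, as an engineer would, in place of code of your own. Each camera call takes 0.05 s, during which the arm holds its last target.

## Task

Take the stack on the counter apart and set out the tasting corner: stand the jam jar in the middle of the white coaster and the honey jar in the middle of the cork coaster, setting these glass jars down gently, and put each of the two wooden boards on the black stand whose dowel pins fit its holes, lying flat and fully home on the stand. Leave the sugar bowl and the loaf where they are.

Things in the scene. Friction and masses are not known exactly. Their poses are not given: they have to be found in the camera images.
- walnut_board: Dark brown walnut serving board 150 x 56 x 22 mm, 0.14 kg, with two 14 mm through holes on its long centre line, 100 mm apart (50 mm either side of the middle). Origin: centre of its underside; x along its length, y across, z up. Starts lowest in the stack, on the table; its two ends show from under the beech board.
- beech_board: Pale beech serving board 150 x 56 x 22 mm, 0.14 kg, with two 14 mm through holes on its long centre line, 50 mm apart (25 mm either side of the middle). Origin: centre of its underside; x along its length, y across, z up. Starts on the middle of the walnut board (underside at 22 mm), turned 40 to 60 degrees from it, both jars standing on it.
- jam_jar: Closed glass jar of dark red jam with a red lid: 44 mm across, 60 mm high, upright, 0.11 kg. Origin: centre of its underside; z up. Starts on the beech board (underside 44 mm above the table), on its centre line about 31 mm from its middle, with the other jar on the other side (either may be at either end).
- honey_jar: Closed glass jar of golden honey with a yellow lid: 44 mm across, 60 mm high, upright, 0.11 kg. Origin: centre of its underside; z up. Starts on the beech board (underside 44 mm above the table), on its centre line about 31 mm from its middle, with the other jar on the other side (either may be at either end).
- wide_stand: Fixed black bar 150 x 44 x 40 mm high with two upright brass dowel pins on its long centre line, 100 mm apart (50 mm either side of the middle), 8 mm thick, 16 mm tall, the upper 7 mm tapering to 3 mm. A board that is home rests on the bar, 40 mm above the table. Origin: centre of its underside on the table; x along its length, z up. The two stands differ only in pin distance.
- narrow_stand: Fixed black bar 150 x 44 x 40 mm high with two upright brass dowel pins on its long centre line, 50 mm apart (25 mm either side of the middle), 8 mm thick, 16 mm tall, the upper 7 mm tapering to 3 mm. A board that is home rests on the bar, 40 mm above the table. Origin: centre of its underside on the table; x along its length, z up. The two stands differ only in pin distance.
- white_coaster: Fixed white ceramic round coaster on the table, 84 mm across, 6 mm thick. Origin: centre of its underside on the table; it is told from the other coaster by its colour.
- cork_coaster: Fixed brown cork round coaster on the table, 84 mm across, 6 mm thick. Origin: centre of its underside on the table; it is told from the other coaster by its colour.
- sugar_bowl: Bystander, not to be disturbed: loose blue ceramic cup-shaped bowl, 68 mm across, 55 mm high, standing in line with the coasters. Origin: centre of its underside.
- loaf: Bystander, not to be disturbed: loose loaf of bread, 100 x 120 mm and about 123 mm high, on the table at the far left (+x, +y). Origin: centre of its underside; y along its length.
There are look-alikes about, which are no part of the job. There is more than one size of the cork_coaster; the one meant has the size given above. What is shaped like the honey_jar but pink is not meant.

How it is judged:
By the outcome, as a careful person would: the job done as asked, in the order asked, and still so for the second after the job is handed in, with the robot touching nothing.
It also fails if it takes over 120 s, if anything falls off the work surface, if the arm or the gripper's body presses on something with over 40 N, if the wrist force passes 120 N, or if a joint passes its speed limit or range.

## Working session

There is one attempt and no reset: what is moved stays moved. The work goes in short steps, Python scripts to look and compute and a shell command to move; the robot and the scene stay as the last step left them, time stands still between calls to the robot, and variables do not carry over. Pictures are saved under pics/ and viewed, and the job is handed in when it is done.

```bash
mkdir -p pics; cat > h.py <<'E'
import numpy as np, cv2
from workcell import get_state, imaging, arm
def cam(n):
    c=imaging.camera(n); h,w=c["img"].shape[:2]
    c["f"]=h/2/np.tan(np.radians(c["vfov"])/2); return c
def save(c,fn,crop=None,s=1):
    im=c["img"][:,:,::-1]
    if crop: x0,y0,x1,y1=crop; im=im[y0:y1,x0:x1]
    im=cv2.resize(im,None,fx=s,fy=s,interpolation=cv2.INTER_CUBIC); cv2.imwrite("pics/"+fn,im)
def plane(c,uv,z):
    uv=np.atleast_2d(np.array(uv,float)); E=c["extrinsics"]
    d=np.c_[(uv[:,0]-c["cx"])/c["f"],(uv[:,1]-c["cy"])/c["f"],np.ones(len(uv))]@E[:3,:3].T
    o=E[:3,3]; t=(z-o[2])/d[:,2]; return o+d*t[:,None]
def cloud(c):
    h,w=c["depth"].shape; u,v=np.meshgrid(np.arange(w),np.arange(h)); z=c["depth"]
    p=np.stack([(u-c["cx"])/c["f"]*z,(v-c["cy"])/c["f"]*z,z],-1)
    return p@c["extrinsics"][:3,:3].T+c["extrinsics"][:3,3]
E
python3 - <<'E'
from h import *
s=get_state(); print({k:np.round(v,3) for k,v in s.items()})
for n in ["scene","top","wrist"]:
    c=cam(n); save(c,n+"0.png",s=1.5); print(n,c["vfov"],c["cx"],c["cy"],np.round(c["extrinsics"],3).tolist())
E
```

```text
{'time': np.float64(0.0), 'joints': array([ 1.096,  0.333, -0.065,  1.461,  0.022,  1.35 , -0.089]), 'qvel': array([-0.001, -0.   , -0.   , -0.001, -0.001, -0.   ,  0.   ]), 'joint_efforts': array([ 2.0000e-03, -6.2326e+01,  2.6000e-02, -3.8988e+01, -6.1000e-02,
        4.0000e-02,  0.0000e+00]), 'ee_pos': array([ 0.273, -0.562,  0.222]), 'eef_rot': array([ 0.975,  0.224, -0.   , -0.001]), 'force': array([ 0.461, -0.424,  0.78 ]), 'wrist_torque': array([ 0.05 , -0.028,  0.036]), 'opening': np.float64(0.087)}
scene 51.153900654917486 264.98406464959163 198.3205057414823 [[0.587, 0.693, -0.419, 0.999], [0.809, -0.505, 0.3, -0.26], [-0.003, -0.515, -0.857, 0.798], [0.0, 0.0, 0.0, 1.0]]
top 45.88974477490214 251.49602502608624 189.49485494383129 [[-0.026, -0.984, 0.174, 0.423], [-0.999, 0.021, -0.03, 0.018], [0.026, -0.175, -0.984, 1.325], [0.0, 0.0, 0.0, 1.0]]
wrist 66.37833420610417 256.38553971067876 192.0369336109338 [[0.437, -0.87, -0.228, 0.335], [-0.899, -0.423, -0.109, -0.531], [-0.002, 0.253, -0.968, 0.384], [0.0, 0.0, 0.0, 1.0]]
```

View pics/scene0.png

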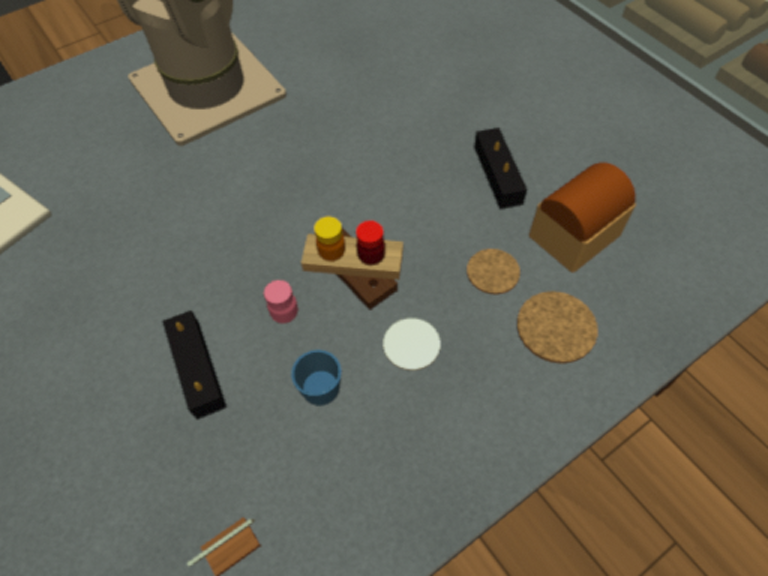

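View pics/top0.png

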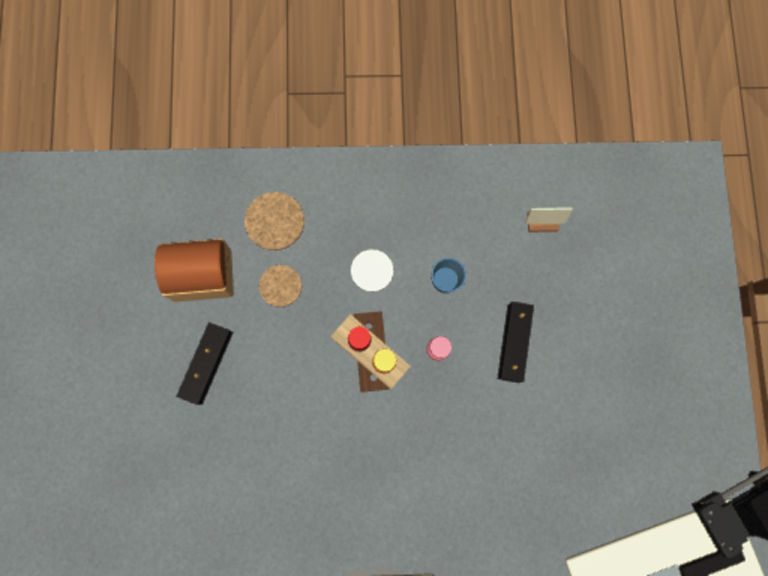

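View pics/wrist0.png

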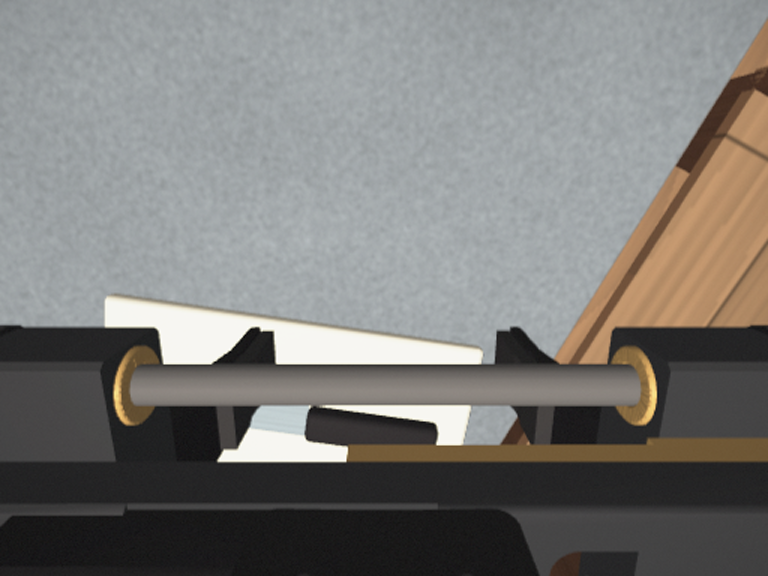

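The three views show these things (1.5x pixels, top view):
- **Stack:** at (370,352), with the red-lidded jam jar at (359,338) and the honey jar at (385,360). The pink look-alike is at (440,348).
- **White coaster and bowl:** coaster at (372,270), sugar bowl at (448,275).
- **Cork discs:** two, at (275,220) and (280,285). The smaller one at (280,285) looks the same size as the white coaster.
- **Stands:** left at (205,364) with close pins, so it is the narrow one. Right at (516,342) with far pins, so it is the wide one.

Next I measure these positions.

```bash
cat > meas.py <<'E'
from h import *
def blobs(c,m,amin=40):
    m=cv2.morphologyEx(m.astype(np.uint8),cv2.MORPH_OPEN,np.ones((2,2)))
    n,l,st,ce=cv2.connectedComponentsWithStats(m)
    return [(l==i,st[i],ce[i]) for i in range(1,n) if st[i,4]>=amin]
def circ(c,mask,z):
    cs,_=cv2.findContours(mask.astype(np.uint8),cv2.RETR_EXTERNAL,cv2.CHAIN_APPROX_NONE)
    k=max(cs,key=len)[:,0]; p=plane(c,k,z)[:,:2]
    uv=np.argwhere(mask)[:,::-1]; ctr=plane(c,uv,z)[:,:2].mean(0)
    r=np.linalg.norm(p-ctr,axis=1); px=abs(np.linalg.det(np.array([plane(c,k[0]+[1,0],z)[0]-plane(c,k[0],z)[0],plane(c,k[0]+[0,1],z)[0]-plane(c,k[0],z)[0]])[:,:2]))
    return ctr, 2*np.sqrt(mask.sum()*px/np.pi)
def hsv(c): return cv2.cvtColor(c["img"],cv2.COLOR_RGB2HSV).astype(int)
E
python3 - <<'E'
from meas import *
for n in ["top","scene"]:
    c=cam(n); H=hsv(c); h,s,v=H[...,0],H[...,1],H[...,2]; P=cloud(c)
    print(n,"depth ok",(c["depth"]>0).mean())
    X=P[...,0];Y=P[...,1]
    ws=(X>0.25)&(X<0.95)&(abs(Y)<0.6)
    for name,m,z in [("white",(s<40)&(v>190)&ws,.006),("cork",(h>8)&(h<20)&(s>80)&(v>110)&ws&(P[...,2]<.02),.006),
        ("redlid",((h<4)|(h>176))&(s>200)&(v>150)&ws,.104),("yellowlid",(h>22)&(h<32)&(s>180)&(v>120)&ws,.104),
        ("pink",((h>168)|(h<4))&(s<170)&(s>80)&(v>160)&ws,.06),("blue",(h>95)&(h<115)&(s>100)&ws,.055),
        ("loaf",(h<14)&(s>180)&(v>60)&ws&(P[...,2]>.05),.1),("black",(v<45)&ws&(P[...,2]>.02),.04)]:
        for b,st,ce in blobs(c,m):
            ctr,d=circ(c,b,z)
            print(name,"px",np.round(ce,1),"xy",np.round(ctr*1000,1),"d",round(d*1000,1),"zmed",np.round(np.median(P[b][:,2])*1000,1), "area",st[4])
E
```

```text
top depth ok 0.995880126953125
white px [248.6 180.8] xy [683.6 -14.8] d 84.7 zmed 5.0 area 619
cork px [183.5 147.8] xy [788.3 177.4] d 118.8 zmed 7.5 area 1179
cork px [363.3 152. ] xy [ 764.7 -363.2] d 35.0 zmed 10.3 area 102
cork px [187.4 191.2] xy [656.2 166. ] d 82.8 zmed 4.9 area 606
pink px [293.4 232.8] xy [ 522.1 -134.9] d 43.2 zmed 58.5 area 186
blue px [297.3 186.8] xy [ 653.5 -152.1] d 47.0 zmed 5.2 area 207
loaf px [240.3 226.4] xy [539.9  13.2] d 39.3 zmed 102.8 area 165
black px [344.4 228.9] xy [ 531.5 -283.4] d 90.0 zmed 39.1 area 756
black px [141.8 221.7] xy [565.5 290.7] d 22.5 zmed 38.8 area 50
black px [144.1 243.7] xy [503.6 283. ] d 35.3 zmed 17.6 area 123
black px [502.6 337.2] xy [ 222.5 -703.6] d 68.8 zmed 380.2 area 491
black px [470. 337.] xy [ 225.7 -612.5] d 31.2 zmed 323.6 area 103
scene depth ok 0.9961649576822916
white px [275.1 229.7] xy [690.6 -11.6] d 83.8 zmed 5.3 area 958
cork px [329.6 181.1] xy [663.8 168.8] d 85.9 zmed 5.6 area 813
cork px [372.4 218.1] xy [795.2 181.4] d 123.6 zmed 8.1 area 1920
cork px [414.3 289. ] xy [964.  136.2] d 46.
[... 200 characters left out ...]
.1 zmed 12.5 area 113
cork px [155.1 367.7] xy [ 787.6 -358.9] d 46.5 zmed 10.9 area 513
cork px [311.6 373.8] xy [ 964.6 -132.9] d 39.3 zmed -751.0 area 378
redlid px [246.9 155.3] xy [549.8  15.2] d 37.7 zmed 103.4 area 187
yellowlid px [219.2 152.7] xy [508.5 -29.2] d 40.0 zmed 103.1 area 207
pink px [185.7 195. ] xy [ 531.3 -134.7] d 39.5 zmed 58.8 area 217
blue px [212.1 251.2] xy [ 673.9 -157.8] d 71.9 zmed 24.8 area 875
loaf px [397.6 132.2] xy [693.3 328.1] d 122.8 zmed 116.6 area 1620
loaf px [247.1 157.2] xy [551.6  14.3] d 45.8 zmed 102.7 area 271
black px [333.9 111.5] xy [523.2 297.8] d 103.7 zmed 39.3 area 865
black px [129.1 242.9] xy [ 549.7 -284.5] d 96.7 zmed 38.8 area 1357
```

Sizes settle the cork choice: the small disc (83–86 mm) is the cork coaster meant, and the big one (119–124 mm) is not. The top and scene views disagree by about 8 mm in x. I'll move near the stack and settle that with the wrist camera.

```bash
python3 -m inch '[[0,0,2,13,31,3,1],[0,0,4,26,63,6,1],[0,0,6,39,95,10,1],[0,0,8,52,127,14,1],[0,0,9,65,159,18,1],[0,0,10,78,190,22,1],[0,0,10,91,221,26,1],[0,0,10,104,252,28,1]]' && python3 -m inch '[[0,0,2,13,31,0,1],[0,0,4,26,63,0,1],[0,0,6,39,95,0,1],[0,0,8,52,127,0,1],[0,0,9,65,159,0,1],[0,0,10,78,190,0,1],[0,0,10.6,91,221,0,1],[0,0,10.6,103,252,0,1]]'
python3 -m inch '[[0,0,0,0,0,0,1]]'
python3 - <<'E'
from h import *
c=cam("wrist"); save(c,"w1.png",s=1.5); print(np.round(c["extrinsics"],3).tolist())
E
```

```text
time: 0.92
ee_pos: [0.3773, -0.3088, 0.2512]
eef_rot: [0.951, 0.308, 0.0, 0.0]
force: [1.5, -1.6, 1.0]
opening: 0.087
time: 1.58
ee_pos: [0.4802, -0.0567, 0.2508]
eef_rot: [0.919, 0.395, 0.0, 0.0]
force: [1.0, -0.4, -0.5]
opening: 0.0872
time: 1.67
ee_pos: [0.4814, -0.0514, 0.2509]
eef_rot: [0.917, 0.399, 0.001, -0.001]
force: [-0.9, 0.6, -0.5]
opening: 0.0868
[[0.732, -0.66, -0.171, 0.529], [-0.682, -0.708, -0.183, -0.001], [-0.001, 0.25, -0.968, 0.413], [0.0, 0.0, 0.0, 1.0]]
```

View pics/w1.png

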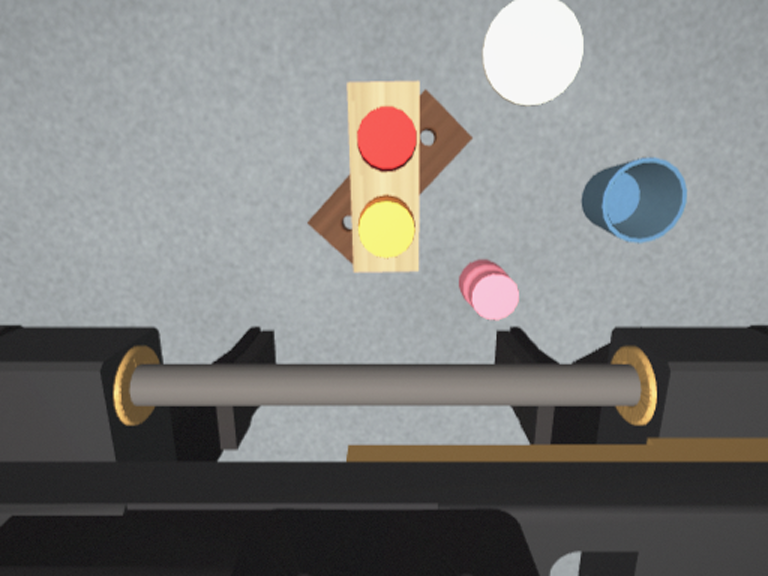

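The wrist view shows the stack clearly: red lid at (387,137), yellow lid at (387,228), white coaster at (533,50), pink jar at (495,295). Now I measure from it and compare with the other views.

```bash
python3 - <<'E'
from meas import *
s0=get_state(); print(np.round(s0["ee_pos"],4), np.round(s0["qvel"],3))
c=cam("wrist"); H=hsv(c); h,s,v=H[...,0],H[...,1],H[...,2]; P=cloud(c)
zs=P[...,2]
for name,m,z in [("white",(s<25)&(v>200)&(zs>0),.006),("red",((h<6)|(h>174))&(s>150)&(v>190)&(zs>.09),.104),("yellow",(h>22)&(h<32)&(s>100)&(v>180)&(zs>.09),.104),("pink",((h>160))&(s<100)&(s>30)&(v>200),.06)]:
    for b,st,ce in blobs(c,m):
        ctr,d=circ(c,b,z); print(name,"px",np.round(ce,1),"xy",np.round(ctr*1000,1),"d",round(d*1000,1),"zmed",np.round(np.median(zs[b])*1000,1),"area",st[4])
m=(h>10)&(h<25)&(s>40)&(s<150)&(v>150)&(zs>.03)&(zs<.055)
b=max(blobs(c,m),key=lambda t:t[1][4])
k=np.argwhere(b[0])[:,::-1]; p=plane(c,k,.044)[:,:2]*1000
r=cv2.minAreaRect(p.astype(np.float32)); print("beech",r)
cv2.imwrite("pics/mask.png",b[0].astype(np.uint8)*255)
E
```

```text
[ 0.4806 -0.0548  0.2507] [ 0.042 -0.008  0.07   0.015  0.015  0.005  0.044]
white px [354.6  32. ] xy [687.4 -13.9] d 79.6 zmed 6.3 area 3753
red px [256.4  89. ] xy [545.6  15. ] d 38.0 zmed 104.3 area 1261
yellow px [256.6 150.5] xy [504.  -29.8] d 38.6 zmed 104.2 area 1114
pink px [315.3 181.3] xy [ 527.6 -110.4] d 9.3 zmed 35.2 area 44
pink px [329.6 195.9] xy [ 528.6 -136.9] d 39.5 zmed 60.2 area 789
beech ((524.26220703125, -5.8176116943359375), (150.14466857910156, 55.46027374267578), 47.93671798706055)
```

Wrist readings fall between the other two views and fit the known sizes: beech 150 x 55.5 mm at 47.9°, jars 61 mm apart at 47.1°. Next I take the jam jar, the red one.

```bash
python3 -m inch '[[0,0,0,22,24,0,1],[0,0,0,44,48,0,1],[0,0,0,65,72,-5,1],[0,0,0,65,72,-40,1],[0,0,0,65,72,-75,1],[0,0,0,65,72,-100,1],[0,0,0,65,72,-120,1],[0,0,0,65,72,-120,1]]' && python3 -m inch '[[0,0,0,0,0,0,1],[0,0,0,0,0,0,1]]'
python3 - <<'E'
from h import *
s=get_state(); print(np.round(s["ee_pos"],4),np.round(s["eef_rot"],3))
c=cam("wrist"); save(c,"w2.png",s=1.5); c=cam("scene"); save(c,"s2.png",(180,90,340,230),s=4)
E
```

```text
time: 2.43
ee_pos: [0.5422, 0.0115, 0.1263]
eef_rot: [0.919, 0.394, -0.003, -0.001]
force: [-0.3, -0.2, -0.5]
opening: 0.0869
time: 2.6
ee_pos: [0.5456, 0.0129, 0.132]
eef_rot: [0.919, 0.394, 0.001, 0.0]
force: [-0.1, 0.9, -0.1]
opening: 0.0872
[0.5456 0.0129 0.132 ] [0.919 0.394 0.001 0.   ]
```

View pics/w2.png

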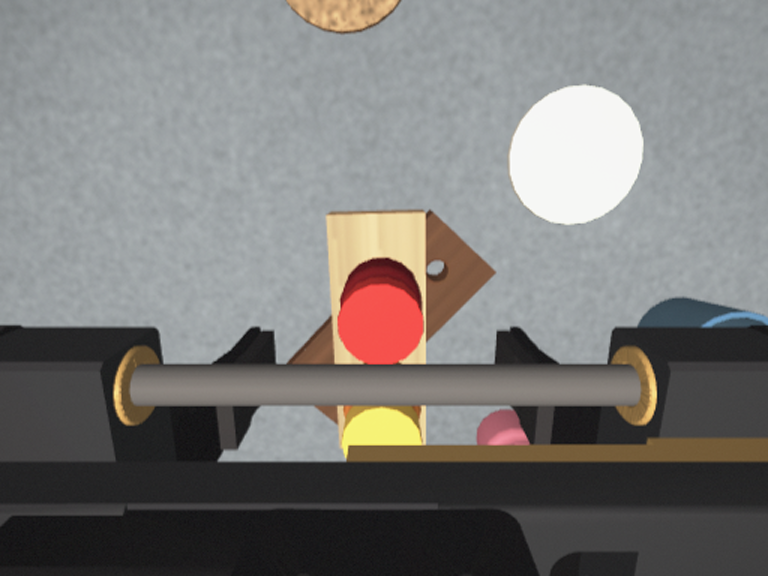

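View pics/s2.png

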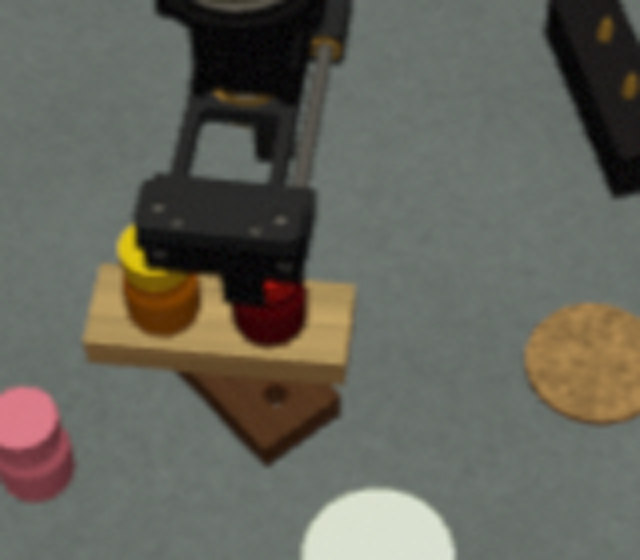

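The red lid at (381,320) sits centred between the fingers. I take one more close measurement of the lid and the white coaster.

```bash
cat > wm.py <<'E'
from meas import *
def run():
    s0=get_state(); print(np.round(s0["ee_pos"]*1000,1))
    c=cam("wrist"); H=hsv(c); h,s,v=H[...,0],H[...,1],H[...,2]; P=cloud(c); zs=P[...,2]
    for name,m,z in [("white",(s<25)&(v>200)&(zs>0)&(zs<.015),.006),("cork",(h>8)&(h<20)&(s>60)&(v>110)&(zs<.015)&(zs>-.01),.006),("red",((h<6)|(h>174))&(s>150)&(v>190)&(zs>.05),None),("yellow",(h>22)&(h<32)&(s>100)&(v>180)&(zs>.05),None)]:
        for b,st,ce in blobs(c,m,200):
            zz=np.median(zs[b]) if z is None else z
            ctr,d=circ(c,b,zz); print(name,"px",np.round(ce,1),"xy",np.round(ctr*1000,1),"d",round(d*1000,1),"zmed",np.round(np.median(zs[b])*1000,1),"bbox",st[:4])
    return c
if __name__=="__main__": run()
E
python3 wm.py
```

```text
[545.9  13.3 132.3]
white px [384.3 104.6] xy [688.4 -12.3] d 79.1 zmed 6.3 bbox [341  59  88  92]
cork px [229.3   9. ] xy [639.  145.7] d 33.0 zmed 6.2 bbox [191   0  77  23]
red px [254.3 217.2] xy [546.3  16. ] d 37.6 zmed 104.2 bbox [226 191  57  53]
yellow px [254.4 287.2] xy [509.1 -23.2] d 28.1 zmed 104.2 bbox [229 273  53  32]
```

```bash
python3 -m inch '[[0,0,0,0,2,-20,1],[0,0,0,0,2,-40,1],[0,0,0,0,2,-58,1],[0,0,0,0,2,-68,1],[0,0,0,0,2,-68,1],[0,0,0,0,2,-68,1]]' 
python3 -m inch '[[0,0,0,0,0,0,0.7],[0,0,0,0,0,0,0.5],[0,0,0,0,0,0,0.4],[0,0,0,0,0,0,0.3],[0,0,0,0,0,0,0.3],[0,0,0,0,0,0,0.3],[0,0,0,0,0,0,0.3],[0,0,0,0,0,0,0.3]]' 15
```

```text
time: 3.25
ee_pos: [0.5452, 0.0158, 0.0632]
eef_rot: [0.919, 0.395, 0.0, 0.0]
force: [-0.7, -0.2, -0.6]
opening: 0.087
time: 3.92
ee_pos: [0.5449, 0.0157, 0.0626]
eef_rot: [0.919, 0.395, 0.0, 0.0]
force: [0.0, -0.4, 0.5]
opening: 0.0431
```

```bash
python3 -m inch '[[0,0,0,0,0,4,0.3],[0,0,0,0,0,12,0.3],[0,0,0,0,0,24,0.3],[0,0,0,4,-1,36,0.3],[0,0,0,14,-3,46,0.3],[0,0,0,30,-6,50,0.3],[0,0,0,50,-10,50,0.3],[0,0,0,72,-14,50,0.3]]' 
python3 -m inch '[[0,0,0,22,-4,0,0.3],[0,0,0,42,-8,0,0.3],[0,0,0,58,-12,0,0.3],[0,0,0,68,-14,0,0.3],[0,0,0,71,-14,-6,0.3],[0,0,0,71,-14,-16,0.3],[0,0,0,71,-14,-28,0.3],[0,0,0,71,-14,-40,0.3]]'
python3 -m inch '[[0,0,0,0,0,-12,0.3],[0,0,0,0,0,-24,0.3],[0,0,0,0,0,-32,0.3],[0,0,0,0,0,-38,0.3],[0,0,0,0,0,-38,0.3],[0,0,0,0,0,-38,0.3]]'
python3 - <<'E'
from wm import *
c=run(); save(c,"w3.png",s=1.5); c=cam("scene"); save(c,"s3.png",(180,130,340,270),s=4)
E
```

```text
time: 4.58
ee_pos: [0.618, 0.0014, 0.1146]
eef_rot: [0.919, 0.395, 0.001, 0.001]
force: [-0.0, -0.1, -1.1]
opening: 0.0433
time: 5.25
ee_pos: [0.687, -0.012, 0.0714]
eef_rot: [0.919, 0.395, -0.0, -0.0]
force: [-0.7, 0.1, -1.8]
opening: 0.0432
time: 5.75
ee_pos: [0.6879, -0.0122, 0.0345]
eef_rot: [0.919, 0.395, -0.0, -0.0]
force: [-0.6, -1.0, -1.3]
opening: 0.0434
[687.9 -12.2  34.5]
white px [256.7 191.4] xy [701.9   2.5] d 50.4 zmed 6.3 bbox [196 161 122  69]
cork px [39.3 52.8] xy [666.2 154. ] d 54.8 zmed 6.3 bbox [  0   0  89 115]
red px [256.7 238.4] xy [6.996e+02 1.000e-01] d 12.0 zmed 76.0 bbox [228 232  59  12]
red px [257.2 283.7] xy [684.2 -16.5] d 24.2 zmed 76.0 bbox [216 272  84  26]
```

View pics/w3.png

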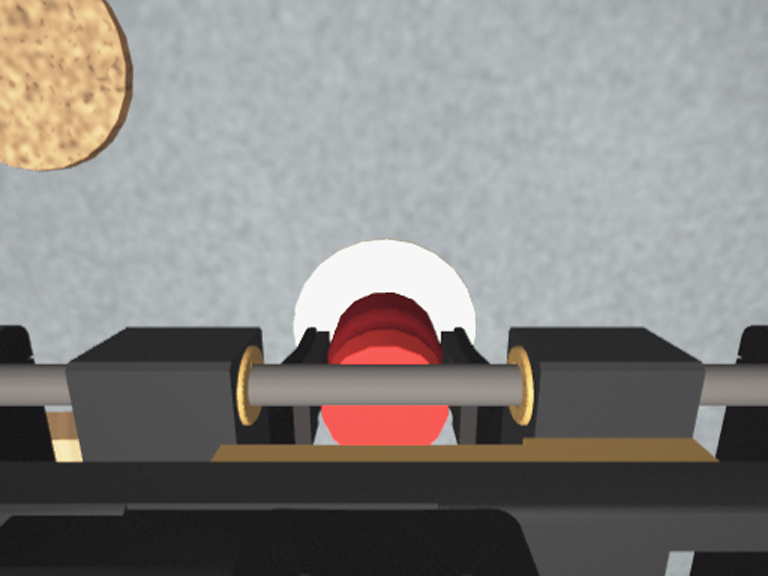

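View pics/s3.png

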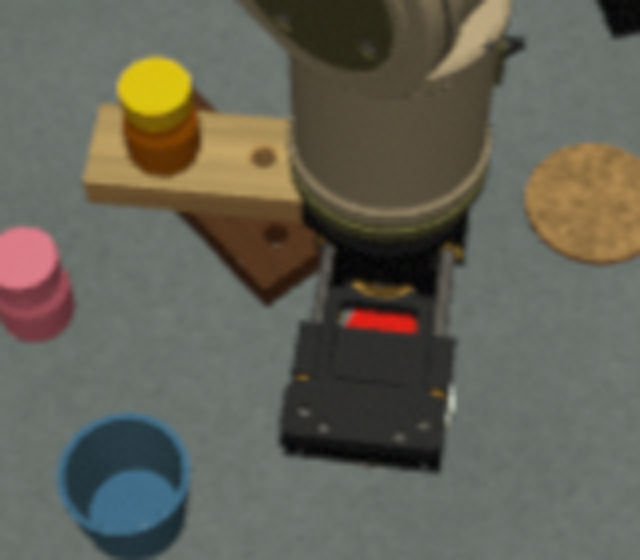

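The jam jar hangs about 10 mm above the white coaster, since the lid reads z=76 mm. It is centred sideways: coaster columns 196–317, lid 257. I check the fore-aft centring from the coaster's front arc.

```bash
python3 - <<'E'
from meas import *
c=cam("wrist"); H=hsv(c); P=cloud(c); zs=P[...,2]
m=(H[...,1]<25)&(H[...,2]>200)&(zs>0)&(zs<.015)
b=max(blobs(c,m,200),key=lambda t:t[1][4])[0]
# outer arc: topmost pixel per column
pts=[(u,np.where(b[:,u])[0][0]-0.5) for u in range(512) if b[:,u].any()]
p=plane(c,pts[4:-4],.006)[:,:2]*1000
from scipy.optimize import least_squares
f=lambda q:np.hypot(*(p-q[:2]).T)-42
r=least_squares(f,[688,-12],loss='soft_l1'); print(r.x,np.abs(r.fun).max())
# jar lid front arc
m=((H[...,0]<6)|(H[...,0]>174))&(H[...,1]>150)&(H[...,2]>190)&(zs>.07)
pts=[(u,np.where(m[:,u])[0][0]-0.5) for u in range(512) if m[:240,u].any()]
p2=plane(c,pts[6:-6],.076)[:,:2]*1000
r=least_squares(lambda q:np.hypot(*(p2-q[:2]).T)-19.2,[688,-12],loss='soft_l1'); print("jar",r.x,np.abs(r.fun).max())
E
```

```text
[687.57807195 -12.73644853] 0.7607684202589482
jar [689.01007951 -10.80885646] 0.3706778386121954
```

```bash
python3 -m inch '[[0,0,0,-1.4,-1.9,-2,0.3],[0,0,0,-1.4,-1.9,-4,0.3],[0,0,0,-1.4,-1.9,-6,0.3],[0,0,0,-1.4,-1.9,-7.5,0.3],[0,0,0,-1.4,-1.9,-8.5,0.3],[0,0,0,-1.4,-1.9,-8.5,0.3],[0,0,0,-1.4,-1.9,-8.5,0.3]]'
python3 -m inch '[[0,0,0,0,0,-0.5,0.3],[0,0,0,0,0,-1,0.3],[0,0,0,0,0,-1,0.3]]'
```

```text
time: 6.48
ee_pos: [0.6865, -0.0141, 0.026]
eef_rot: [0.919, 0.395, -0.0, -0.0]
force: [-0.6, -0.1, -1.2]
opening: 0.043
time: 6.73
ee_pos: [0.6865, -0.0142, 0.025]
eef_rot: [0.919, 0.395, 0.0, 0.0]
force: [-0.3, -0.6, -2.2]
opening: 0.043
```

```bash
python3 -m inch '[[0,0,0,0,0,-0.4,0.3],[0,0,0,0,0,-0.8,0.3],[0,0,0,0,0,-0.8,0.3]]';  python3 -m inch '[[0,0,0,0,0,-0.4,0.3],[0,0,0,0,0,-0.4,0.3]]'
```

```text
time: 6.98
ee_pos: [0.6866, -0.0142, 0.0247]
eef_rot: [0.919, 0.395, 0.0, 0.0]
force: [-2.1, -0.8, 2.8]
opening: 0.0433
time: 7.15
ee_pos: [0.6866, -0.0142, 0.0246]
eef_rot: [0.919, 0.395, 0.0, 0.0]
force: [-3.2, -0.0, 7.3]
opening: 0.043
```

Contact is felt (+7 N at z=24.6 mm). I open the fingers and rise.

```bash
python3 -m inch '[[0,0,0,0,0,0.3,0.52],[0,0,0,0,0,0.3,0.6],[0,0,0,0,0,0.3,0.75],[0,0,0,0,0,0.3,0.9],[0,0,0,0,0,0.3,0.9],[0,0,0,0,0,6,0.9],[0,0,0,0,0,20,0.9],[0,0,0,0,0,45,0.9]]'
python3 -m inch '[[0,0,0,0,0,30,1],[0,0,0,-15,-2,65,1],[0,0,0,-42,-5,95,1],[0,0,0,-75,-12,105,1],[0,0,0,-110,-22,105,1],[0,0,0,-145,-32,105,1],[0,0,0,-175,-42,105,1],[0,0,0,-185,-46,105,1]]'
python3 -m inch '[[0,0,0,0,0,0,1],[0,0,0,0,0,0,1]]'
python3 - <<'E'
from wm import *
c=run(); save(c,"w4.png",s=1.5)
E
```

```text
time: 7.82
ee_pos: [0.685, -0.0143, 0.0677]
eef_rot: [0.919, 0.395, -0.002, -0.001]
force: [-0.6, -0.5, -0.4]
opening: 0.077
time: 8.48
ee_pos: [0.4983, -0.0617, 0.1751]
eef_rot: [0.919, 0.394, -0.0, 0.001]
force: [0.8, -0.2, 0.6]
opening: 0.087
time: 8.65
ee_pos: [0.5022, -0.0603, 0.1752]
eef_rot: [0.919, 0.394, 0.001, 0.001]
force: [0.7, -0.2, 0.2]
opening: 0.0869
[502.2 -60.3 175.2]
white px [347.5  37.6] xy [671.7 -18.3] d 52.4 zmed 6.3 bbox [316   0  82  67]
red px [380.1  11.5] xy [681.5 -19.7] d 28.2 zmed 66.3 bbox [358   0  47  28]
yellow px [231.6 174.4] xy [504.  -29.3] d 38.2 zmed 104.2 bbox [208 151  48  48]
```

View pics/w4.png

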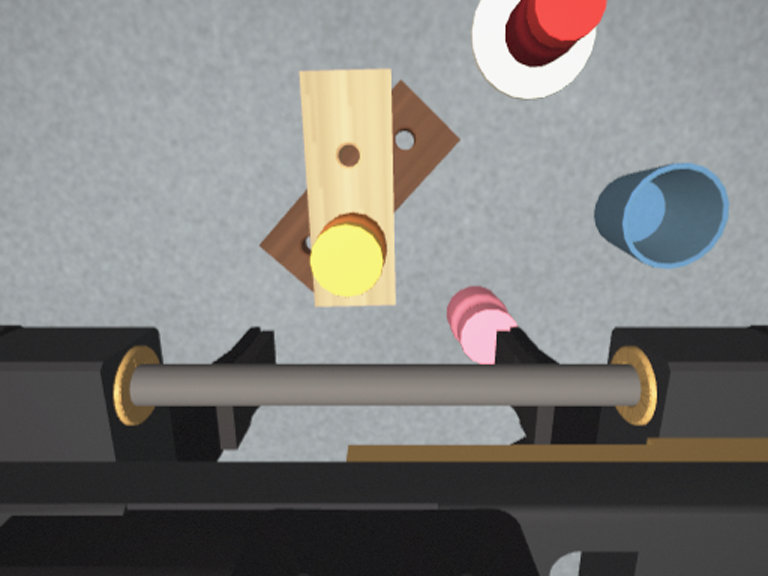

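The jam jar stands on the white coaster (pixels about (550,45)). Honey measures (504,-29) mm, unchanged. I grasp it now and check the loaf's edge at the same time.

```bash
python3 -m inch '[[0,0,0,2,15,0,1],[0,0,0,3,31,-10,1],[0,0,0,3,31,-35,1],[0,0,0,3,31,-60,1],[0,0,0,3,31,-85,1],[0,0,0,3,31,-103,1],[0,0,0,3,31,-111,1],[0,0,0,3,31,-111,1]]' 
python3 -m inch '[[0,0,0,0,0,0,1],[0,0,0,0,0,0,0.7],[0,0,0,0,0,0,0.5],[0,0,0,0,0,0,0.3],[0,0,0,0,0,0,0.3],[0,0,0,0,0,0,0.3],[0,0,0,0,0,0,0.3],[0,0,0,0,0,0,0.3]]' 15
python3 - <<'E'
from meas import *
s=get_state(); print(np.round(s["joints"],2))
c=cam("top"); P=cloud(c); save(c,"t4.png",(80,80,400,290),s=2.4)
m=(P[...,2]>.03)&(P[...,2]<.14)&(P[...,0]>.55)&(P[...,0]<.85)&(P[...,1]>.2)&(P[...,1]<.5)
q=P[m]; print("loaf",np.percentile(q,[1,99],axis=0))
E
```

```text
time: 9.37
ee_pos: [0.5042, -0.0281, 0.0613]
eef_rot: [0.919, 0.395, -0.001, -0.001]
force: [-0.7, -0.5, 1.0]
opening: 0.0873
time: 10.03
ee_pos: [0.5045, -0.0293, 0.063]
eef_rot: [0.919, 0.395, 0.0, 0.0]
force: [-0.4, -0.5, 0.5]
opening: 0.0483
[ 0.51  0.29 -0.61  1.92  0.2   0.99 -0.95]
loaf [[0.55319486 0.26024604 0.03384322]
 [0.73204937 0.37846287 0.12545978]]
```

View pics/t4.png

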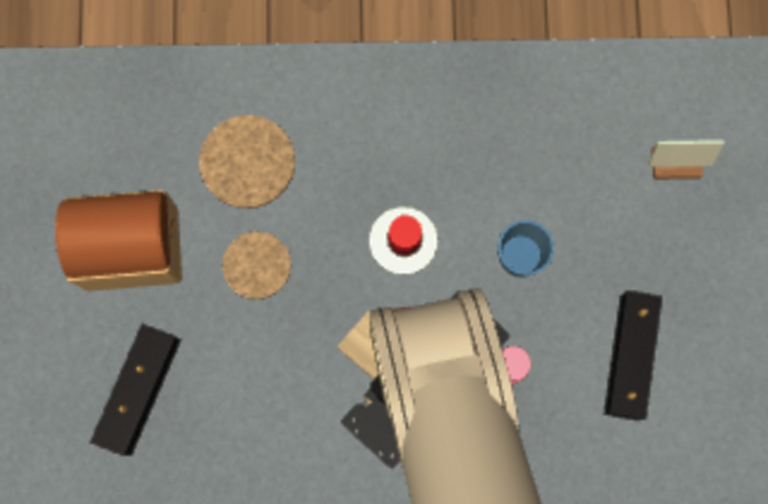

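Top view: the jam jar is centred on the white coaster at (404,238). The loaf's near edge is at y≈0.26, so I turn the jaws along x before the cork coaster. First I let the fingers close and lift.

```bash
python3 -m inch '[[0,0,0,0,0,0,0.3],[0,0,0,0,0,0,0.3],[0,0,0,0,0,0,0.3]]' 15 
python3 -m inch '[[0,0,0,0,0,4,0.3],[0,0,0,0,0,12,0.3],[0,0,0,0,0,24,0.3],[0,0,3,2,4,40,0.3],[0,0,8,8,14,56,0.3],[0,0,13,18,28,64,0.3],[0,0,18,30,46,66,0.3],[0,0,23,44,66,66,0.3]]'
```

```text
time: 10.33
ee_pos: [0.5045, -0.0292, 0.0629]
eef_rot: [0.919, 0.395, -0.0, 0.0]
force: [-2.5, 0.1, 2.0]
opening: 0.0433
time: 11.0
ee_pos: [0.5496, 0.0366, 0.1312]
eef_rot: [0.821, 0.571, 0.001, 0.001]
force: [0.5, -0.9, -1.0]
opening: 0.0432
```

```bash
python3 -m inch '[[0,0,5,16,22,0,0.3],[0,0,10,34,44,0,0.3],[0,0,15,52,66,0,0.3],[0,0,20,70,86,0,0.3],[0,0,20,86,104,0,0.3],[0,0,20,98,116,0,0.3],[0,0,20,106,124,0,0.3],[0,0,20,110,127,0,0.3]]'; python3 -m inch '[[0,0,0,0,0,0,0.3],[0,0,0,0,0,-12,0.3],[0,0,0,0,0,-28,0.3],[0,0,0,0,0,-40,0.3],[0,0,0,0,0,-50,0.3],[0,0,0,0,0,-50,0.3],[0,0,0,0,0,-50,0.3]]'
python3 - <<'E'
from wm import *
c=run(); save(c,"w5.png",s=1.5); print(get_state()["joints"].round(2),get_state()["eef_rot"].round(3))
E
```

```text
time: 11.67
ee_pos: [0.6591, 0.1656, 0.1297]
eef_rot: [0.71, 0.704, 0.001, -0.0]
force: [0.3, 0.8, -1.6]
opening: 0.0432
time: 12.25
ee_pos: [0.6581, 0.1633, 0.0784]
eef_rot: [0.71, 0.704, -0.0, -0.0]
force: [0.2, -0.4, -0.7]
opening: 0.043
[658.1 163.3  78.4]
cork px [424.8 168.6] xy [795.2 189.5] d 94.8 zmed 8.8 bbox [347 106 151 130]
cork px [259. 181.] xy [660.9 180.8] d 56.7 zmed 6.3 bbox [210 145 101  79]
yellow px [256.9 239.1] xy [659.1 179.7] d 10.7 zmed 119.5 bbox [230 233  55  11]
yellow px [257.1 283.3] xy [659.  157.5] d 25.0 zmed 119.5 bbox [215 271  85  27]
[ 0.17  0.66 -0.7   1.43  0.43  1.21 -0.59] [0.71  0.704 0.    0.   ]
```

View pics/w5.png

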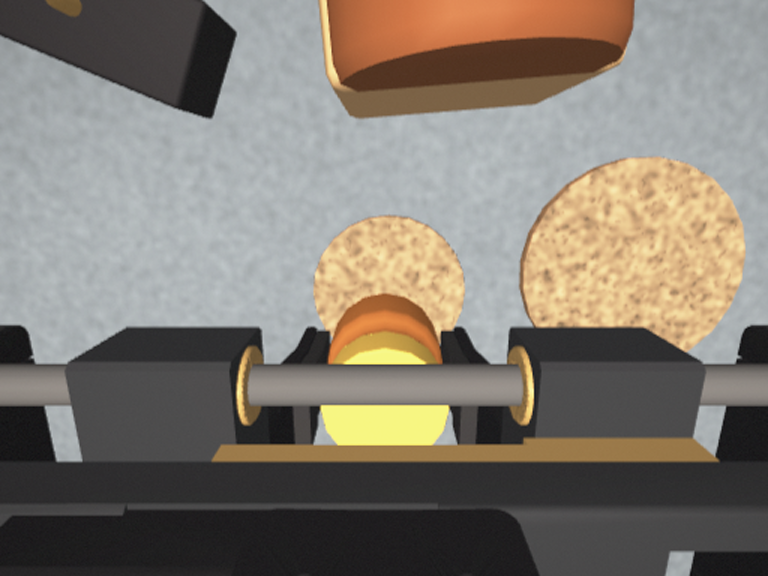

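Cork candidates in this view are (389,270), about 84 mm, and (635,250), about 120 mm. The left one under the jar fits the given size. For the jar, the golden honey with the yellow lid is held, and the pink one was left alone. I fit the arcs now.

```bash
cat > arc.py <<'E'
from meas import *
from scipy.optimize import least_squares
def arc(c,b,z,R,g,t=4,free=False):
    pts=[(u,np.where(b[:,u])[0][0]-0.5) for u in range(512) if b[:,u].any()]
    p=plane(c,pts[t:-t],z)[:,:2]*1000
    if free: r=least_squares(lambda q:np.hypot(*(p-q[:2]).T)-q[2],[*g,R],loss='soft_l1')
    else: r=least_squares(lambda q:np.hypot(*(p-q[:2]).T)-R,g,loss='soft_l1')
    return r.x.round(1),np.abs(r.fun).max().round(2)
E
python3 - <<'E'
from arc import *
c=cam("wrist"); save(c,"w5c.png",(190,120,512,250),s=2.4); H=hsv(c); P=cloud(c); zs=P[...,2]; h,s,v=H[...,0],H[...,1],H[...,2]
b=[x for x in blobs(c,(h>8)&(h<20)&(s>60)&(v>110)&(zs<.015)&(zs>-.01),200) if x[1][0]<330][0][0]
print("cork",arc(c,b,.006,42,[660,165]),arc(c,b,.006,42,[660,165],free=True))
m=(h>22)&(h<32)&(s>100)&(v>180)&(zs>.1); m[240:]=0
print("jar",np.median(zs[m]),arc(c,m,np.median(zs[m]),19.2,[660,165],6))
E
```

```text
cork (array([661.4, 168.4]), np.float64(8.89)) (array([661.5, 169.5,  41. ]), np.float64(8.74))
jar 0.12010694600205916 (array([658.9, 164.3]), np.float64(4.65))
```

View pics/w5c.png

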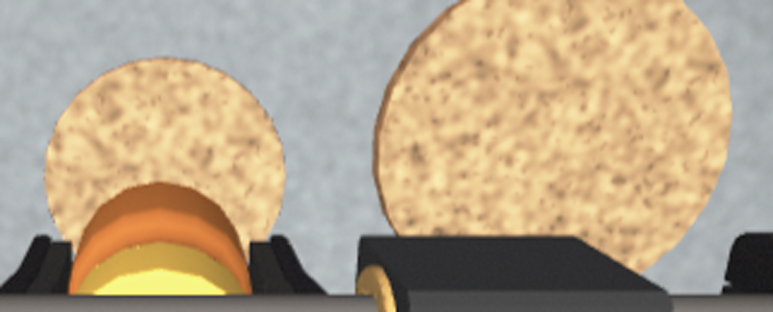

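Crop confirms it: the left disc with fitted radius 41 mm is the one meant. I shift +2.5,+4 mm, lower, and re-measure.

```bash
python3 -m inch '[[0,0,0,1,2,-6,0.3],[0,0,0,2.5,4,-16,0.3],[0,0,0,2.5,4,-28,0.3],[0,0,0,2.5,4,-36,0.3],[0,0,0,2.5,4,-42,0.3],[0,0,0,2.5,4,-44,0.3],[0,0,0,2.5,4,-44,0.3],[0,0,0,2.5,4,-44,0.3]]'
python3 - <<'E'
from arc import *
print(get_state()["ee_pos"].round(4))
c=cam("wrist"); save(c,"w6.png",s=1.5); H=hsv(c); P=cloud(c); zs=P[...,2]; h,s,v=H[...,0],H[...,1],H[...,2]
bb=[x for x in blobs(c,(h>8)&(h<20)&(s>60)&(v>110)&(zs<.010)&(zs>-.01),200)]
b=[x for x in bb if 200<x[2][0]<330][0][0]
print("cork",arc(c,b,.006,42,[660,165],12),arc(c,b,.006,42,[660,165],12,free=True))
m=(h>22)&(h<32)&(s>100)&(v>180)&(zs>.06); m[240:]=0
print("jar",np.median(zs[m]),arc(c,m,np.median(zs[m]),19.2,[660,165],10))
E
```

```text
time: 13.02
ee_pos: [0.6611, 0.1678, 0.035]
eef_rot: [0.71, 0.704, 0.0, 0.0]
force: [-0.1, -0.4, -0.4]
opening: 0.0433
[0.6611 0.1678 0.035 ]
cork (array([661.2, 168.8]), np.float64(10.99)) (array([661.2, 170.2,  40.7]), np.float64(10.62))
jar 0.07586524771828558 (array([661.4, 168.5]), np.float64(4.86))
```

View pics/w6.png

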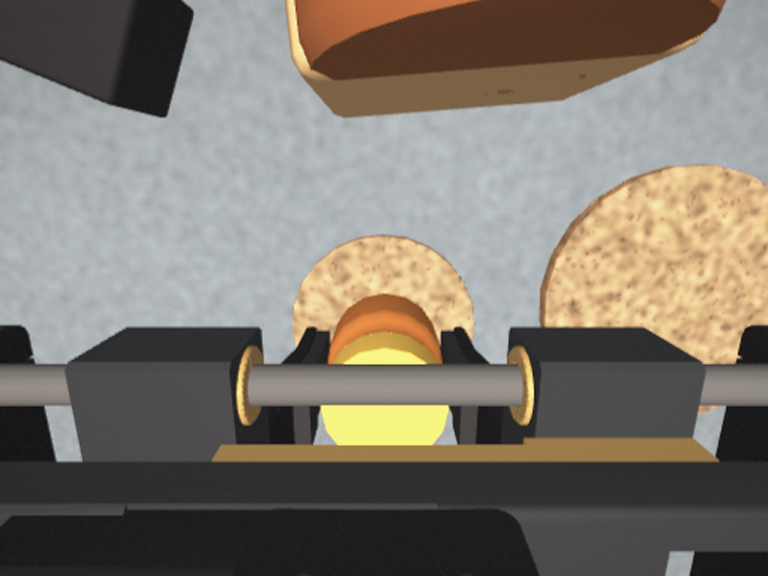

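The honey jar is centred over the cork coaster: disc at (384,300), lid at column 384, fits agreeing within 1 mm, and about 10 mm up. I set it down gently.

```bash
python3 -m inch '[[0,0,0,0,0.3,-2,0.3],[0,0,0,0,0.3,-4,0.3],[0,0,0,0,0.3,-6,0.3],[0,0,0,0,0.3,-7.5,0.3],[0,0,0,0,0.3,-8.5,0.3],[0,0,0,0,0.3,-9.2,0.3],[0,0,0,0,0.3,-9.6,0.3],[0,0,0,0,0.3,-9.6,0.3]]'
python3 -m inch '[[0,0,0,0,0,-0.4,0.3],[0,0,0,0,0,-0.4,0.3]]'
```

```text
time: 13.73
ee_pos: [0.661, 0.1681, 0.0252]
eef_rot: [0.71, 0.704, 0.0, -0.0]
force: [-0.1, -0.3, -0.3]
opening: 0.0436
time: 13.9
ee_pos: [0.6611, 0.1681, 0.0251]
eef_rot: [0.71, 0.704, 0.0, 0.0]
force: [-0.9, -0.6, 0.3]
opening: 0.0433
```

```bash
python3 -m inch '[[0,0,0,0,0,-0.4,0.3],[0,0,0,0,0,-0.4,0.3]]' && python3 -m inch '[[0,0,0,0,0,0,0.52],[0,0,0,0,0,0,0.6],[0,0,0,0,0,0,0.75],[0,0,0,0,0,0,0.9],[0,0,0,0,0,0,0.9],[0,0,0,0,0,6,0.9],[0,0,0,0,0,20,0.9],[0,0,0,0,0,45,0.9]]'
```

```text
time: 14.07
ee_pos: [0.6611, 0.1681, 0.025]
eef_rot: [0.71, 0.704, 0.0, 0.0]
force: [-2.8, -0.3, 4.9]
opening: 0.043
time: 14.73
ee_pos: [0.6597, 0.1676, 0.0685]
eef_rot: [0.71, 0.704, -0.002, -0.001]
force: [0.1, 0.5, 0.3]
opening: 0.0772
```

```bash
python3 -m inch '[[0,0,0,0,0,40,1],[0,0,0,0,0,75,1],[0,0,0,-10,2,110,1],[0,0,0,-35,8,140,1],[0,0,0,-65,16,165,1],[0,0,0,-95,25,185,1],[0,0,0,-120,30,191,1],[0,0,0,-130,32,191,1]]'; python3 -m inch '[[0,0,0,0,0,0,1],[0,0,0,0,0,0,1],[0,0,0,0,0,0,1]]'
python3 - <<'E'
from wm import *
c=run(); save(c,"w7.png",s=1.5)
E
```

```text
time: 15.4
ee_pos: [0.5285, 0.203, 0.2644]
eef_rot: [0.709, 0.705, 0.002, 0.001]
force: [-0.3, 1.0, 0.7]
opening: 0.087
time: 15.65
ee_pos: [0.5319, 0.1991, 0.2602]
eef_rot: [0.711, 0.703, -0.0, 0.0]
force: [0.7, -0.6, 0.9]
opening: 0.0873
[531.9 199.1 260.2]
white px [338.4 287.5] xy [6.621e+02 5.000e-01] d 32.0 zmed 6.3 bbox [329 276  20  22]
cork px [437.4 175.8] xy [794.1 181.1] d 110.0 zmed 8.9 bbox [395 136  86  81]
cork px [340.  179.5] xy [653.6 177.2] d 57.2 zmed 6.4 bbox [317 157  58  56]
yellow px [359.7 197.3] xy [662.5 167.5] d 38.7 zmed 66.3 bbox [345 182  31  31]
```

View pics/w7.png

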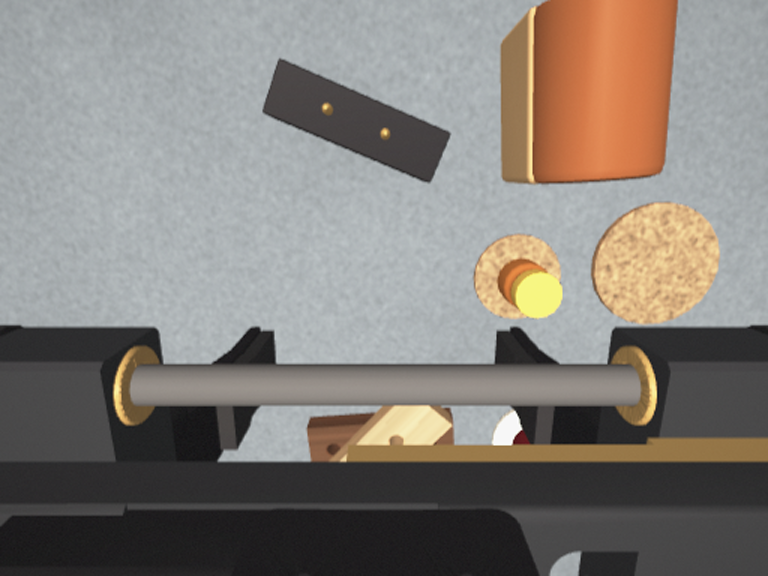

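The narrow stand (pins close) is at (357,120) with pins at (327,108) and (385,133). The honey jar stands on the small cork coaster at (538,295), lid at (662.5,167.5) mm against the coaster at (661,168.8). I measure the stand.

```bash
cat > stand.py <<'E'
from meas import *
def stand(c,sel=None):
    H=hsv(c); P=cloud(c); zs=P[...,2]; h,s,v=H[...,0],H[...,1],H[...,2]
    m=(zs>.034)&(zs<.047)&(v<90)&(s<60)
    if sel is not None: m&=sel(P)
    m=m.astype(np.uint8); m=cv2.morphologyEx(m,cv2.MORPH_OPEN,np.ones((3,3)))
    B=max(blobs(c,m,200),key=lambda t:t[1][4])
    cs,_=cv2.findContours(B[0].astype(np.uint8),0,cv2.CHAIN_APPROX_NONE); k=max(cs,key=len)[:,0]
    p=plane(c,k,.04)[:,:2]*1000
    r=cv2.minAreaRect(p.astype(np.float32)); print("bar px",B[2].round(1),[np.round(x,1) for x in r])
    hull=cv2.convexHull(k); hm=np.zeros(m.shape,np.uint8); cv2.fillConvexPoly(hm,hull,1)
    pm=(hm>0)&(s>90)&(h>8)&(h<30)
    out=[]
    for b,st,ce in blobs(c,pm,5):
        q=plane(c,ce,.050)[0]*1000; out.append(q[:2]); print("pin px",ce.round(1),"xy",q.round(1)[:2],"n",st[4])
    if len(out)==2:
        a,b=out; d=a-b; print("pins mid",((a+b)/2).round(1),"dist",np.hypot(*d).round(1),"ang",np.degrees(np.arctan2(d[1],d[0])).round(2))
E
python3 - <<'E'
from stand import *
c=cam("wrist"); stand(c)
c=cam("top"); stand(c,lambda P:P[...,1]>.1)
E
```

```text
bar px [237.3  81.6] [array([511.7, 307.9]), array([ 43.3, 149. ]), np.float64(67.3)]
pin px [219.   73.5] xy [489.2 317.4] n 48
pin px [257.5  90. ] xy [534.7 298.4] n 38
pins mid [512.  307.9] dist 49.3 ang 157.34Traceback (most recent call last):
  File "<stdin>", line 3, in <module>
  File "stand.py", line 7, in stand
    B=max(blobs(c,m,200),key=lambda t:t[1][4])
ValueError: max() iterable argument is empty
```

Narrow stand: pins midpoint (512,308), spacing 49.3 mm, angle 157.3°, agreeing with the bar's rectangle. Next I look at the bare beech board.

```bash
python3 -m inch '[[0,0,-5,-8,-33,0,1],[0,0,-10,-16,-66,0,1],[0,0,-15,-24,-99,-5,1],[0,0,-20,-32,-132,-10,1],[0,0,-26,-40,-165,-15,1],[0,0,-31,-48,-198,-20,1],[0,0,-36,-55,-230,-25,1],[0,0,-41.4,-62,-261,-30,1]]'; python3 -m inch '[[0,0,0,0,0,0,1],[0,0,0,0,0,0,1],[0,0,0,0,0,0,1],[0,0,0,0,0,0,1]]'
cat > board.py <<'E'
from meas import *
def rect(c,m,z,lbl):
    b=max(blobs(c,m,200),key=lambda t:t[1][4])
    cs,_=cv2.findContours(b[0].astype(np.uint8),0,cv2.CHAIN_APPROX_NONE); k=max(cs,key=len)[:,0]
    p=plane(c,k,z)[:,:2]*1000; r=cv2.minAreaRect(p.astype(np.float32)); print(lbl,"px",b[2].round(1),[np.round(x,1) for x in r],"z",np.median(cloud(c)[...,2][b[0]]).round(4))
    hm=np.zeros(m.shape,np.uint8); cv2.fillConvexPoly(hm,cv2.convexHull(k),1); hm=cv2.erode(hm,np.ones((5,5)))
    for bb,st,ce in blobs(c,(hm>0)&~b[0],20):
        print("  hole?",ce.round(1),(plane(c,ce,z)[0]*1000).round(1)[:2],"n",st[4])
def beech(c,zlo=.03,zhi=.055,z=.044):
    H=hsv(c); h,s,v=H[...,0],H[...,1],H[...,2]; zs=cloud(c)[...,2]
    rect(c,(h>10)&(h<25)&(s>40)&(s<150)&(v>150)&(zs>zlo)&(zs<zhi),z,"beech")
def walnut(c,zlo=.012,zhi=.030,z=.022):
    H=hsv(c); h,s,v=H[...,0],H[...,1],H[...,2]; zs=cloud(c)[...,2]
    rect(c,(h<18)&(s>60)&(v<170)&(zs>zlo)&(zs<zhi),z,"walnut")
E
python3 - <<'E'
from board import *
print(get_state()["ee_pos"],get_state()["eef_rot"].round(3))
c=cam("wrist"); save(c,"w8.png",s=1.5); beech(c)
E
```

```text
time: 16.47
ee_pos: [0.4686, -0.0629, 0.2301]
eef_rot: [0.914, 0.405, -0.0, -0.0]
force: [0.7, -0.6, 0.4]
opening: 0.0872
time: 16.8
ee_pos: [0.4695, -0.0596, 0.2305]
eef_rot: [0.913, 0.409, 0.0, -0.0]
force: [0.8, 0.2, 0.9]
opening: 0.087
[ 0.46947902 -0.05960652  0.23052784] [ 0.913  0.409  0.    -0.   ]
beech px [261.3 104.1] [array([524.5,  -5.9]), array([150.3,  56.1]), np.float64(47.9)] z 0.0443
  hole? [262.3  87.4] [541.2  11.1] n 121
  hole? [262.  132.2] [508.2 -25.7] n 102
```

View pics/w8.png

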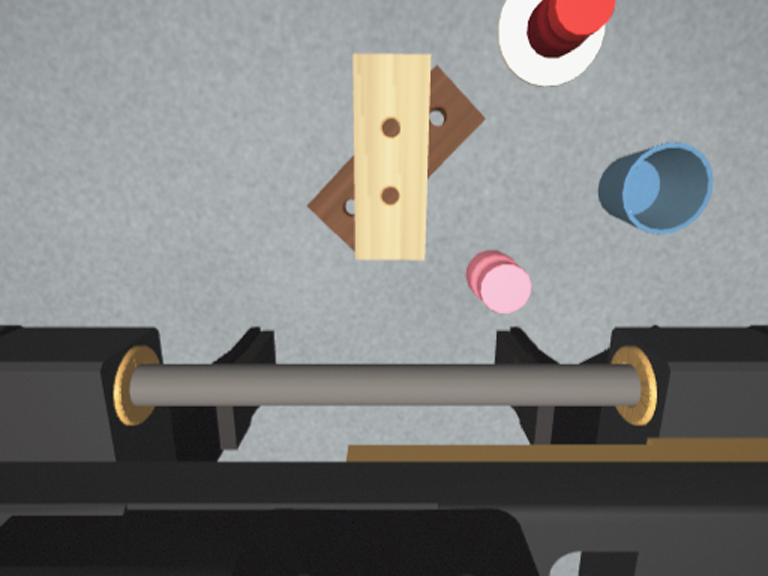

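Beech board is clear: holes at (391,127) and (390,195), midpoint (524.7,-7), 49.4 mm apart, 48.1°. I go down and grasp it across the middle.

```bash
python3 -m inch '[[0,0,0,20,19,0,1],[0,0,0,40,38,-5,1],[0,0,0,55,53,-25,1],[0,0,0,55,53,-60,1],[0,0,0,55,53,-95,1],[0,0,0,55,53,-130,1],[0,0,0,55,53,-160,1],[0,0,0,55,53,-175,1]]'; python3 -m inch '[[0,0,0,0,0,-5,1],[0,0,0,0,0,-8,1],[0,0,0,0,0,-8,1],[0,0,0,0,0,-8,1]]'
python3 - <<'E'
from board import *
print(get_state()["ee_pos"],get_state()["eef_rot"].round(3))
c=cam("wrist"); save(c,"w9.png",s=1.5)
E
```

```text
time: 17.52
ee_pos: [0.5221, -0.0066, 0.0518]
eef_rot: [0.913, 0.409, -0.002, -0.001]
force: [-1.0, -0.3, -0.6]
opening: 0.0869
time: 17.85
ee_pos: [0.525, -0.0076, 0.0488]
eef_rot: [0.913, 0.408, 0.001, 0.0]
force: [-0.7, -0.1, 0.4]
opening: 0.0871
[ 0.52500492 -0.0075559   0.04878253] [0.913 0.408 0.001 0.   ]
```

View pics/w9.png

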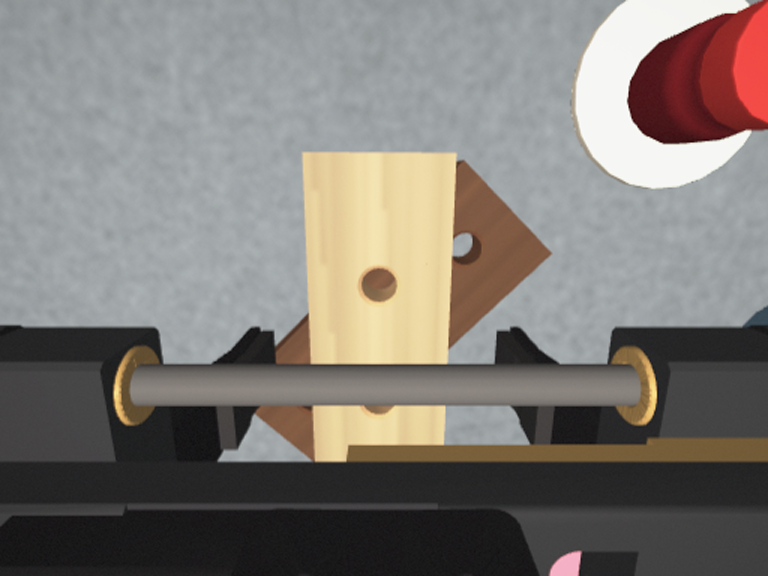

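The board (centre column 379) sits about 1.5 mm left of the fingers' middle (384). I correct by (-0.8,+0.8), go down, and close.

```bash
python3 -m inch '[[0,0,0,-0.8,0.8,-8,1],[0,0,0,-0.8,0.8,-15,1],[0,0,0,-0.8,0.8,-20,1],[0,0,0,-0.8,0.8,-23,1],[0,0,0,-0.8,0.8,-23,1],[0,0,0,-0.8,0.8,-23,1],[0,0,0,-0.8,0.8,-23,1]]'; python3 -m inch '[[0,0,0,0,0,0,0.8],[0,0,0,0,0,0,0.7],[0,0,0,0,0,0,0.5],[0,0,0,0,0,0,0.5],[0,0,0,0,0,0,0.5],[0,0,0,0,0,0,0.5],[0,0,0,0,0,0,0.5],[0,0,0,0,0,0,0.5]]' 25
```

```text
time: 18.48
ee_pos: [0.5233, -0.007, 0.0246]
eef_rot: [0.913, 0.407, 0.0, 0.0]
force: [0.6, -0.5, 0.3]
opening: 0.0871
time: 19.15
ee_pos: [0.5232, -0.0071, 0.0245]
eef_rot: [0.913, 0.407, -0.0, 0.0]
force: [-1.2, -0.6, 1.4]
opening: 0.0561
```

Grip at 56.1 mm. Lift.

```bash
python3 -m inch '[[0,0,0,0,0,2,0.5],[0,0,0,0,0,8,0.5],[0,0,0,0,0,20,0.5],[0,0,0,0,0,40,0.5],[0,0,0,0,0,60,0.5],[0,0,0,0,0,80,0.5],[0,0,0,0,0,95,0.5],[0,0,0,0,0,100,0.5]]'; python3 -m inch '[[0,0,0,0,0,0,0.5],[0,0,0,0,0,0,0.5]]'
python3 - <<'E'
from board import *
print(get_state()["ee_pos"],get_state()["eef_rot"].round(3))
c=cam("wrist"); save(c,"w10.png",s=1.5); print(np.median(cloud(c)[200:215,240:270,2]))
E
```

```text
time: 19.82
ee_pos: [0.5246, -0.0069, 0.1279]
eef_rot: [0.913, 0.408, 0.002, 0.001]
force: [0.9, -0.1, -0.9]
opening: 0.0559
time: 19.98
ee_pos: [0.523, -0.0072, 0.1244]
eef_rot: [0.913, 0.407, -0.0, 0.0]
force: [0.1, 0.4, -2.1]
opening: 0.056
[ 0.52301247 -0.00722817  0.1243523 ] [ 0.913  0.407 -0.     0.   ]
0.1392284758415559
```

View pics/w10.png

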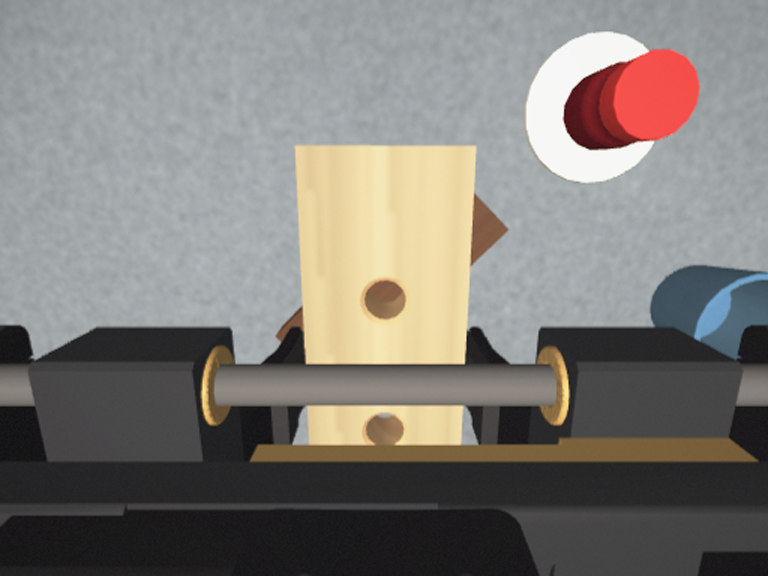

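Both beech holes are visible at (385,299) and (385,429), and the board is square in the fingers. I compute the in-hand offset and tilt.

```bash
cat > inhand.py <<'E'
from board import *
from scipy.spatial.transform import Rotation as R
def run(kind):
    st=get_state(); c=cam("wrist"); H=hsv(c); h,s,v=H[...,0],H[...,1],H[...,2]; P=cloud(c)
    T=R.from_quat(st["eef_rot"]).as_matrix(); Q=(P-st["ee_pos"])@T*1000  # tool frame
    vis=np.zeros(h.shape,bool); vis[:241]=1
    m=(abs(Q[...,1])<26)&(Q[...,0]>8)&(Q[...,0]<90)&(abs(Q[...,2]+15)<14)&vis
    q=Q[m]; A=np.c_[q[:,:2],np.ones(len(q))]; k=np.linalg.lstsq(A,q[:,2],rcond=None)[0]
    for _ in range(3):
        g=abs(A@k-q[:,2])<3; k=np.linalg.lstsq(A[g],q[g,2],rcond=None)[0]
    print("tool z of top at TCP axis",k[2].round(2),"pitch deg",np.degrees(k[0]).round(2),"roll",np.degrees(k[1]).round(2))
    ztop=st["ee_pos"][2]-k[2]/1000
    top=(abs(Q[...,2]-(Q[...,0]*k[0]+Q[...,1]*k[1]+k[2]))<3)&(abs(Q[...,1])<35)&(Q[...,0]>-40)&(Q[...,0]<100)
    u,w=np.meshgrid(np.arange(512),np.arange(384)); px=np.c_[u.ravel(),w.ravel()]
    pl=((plane(c,px,ztop)-st["ee_pos"])@T*1000).reshape(384,512,3)
    reg=(abs(pl[...,1])<20)&(pl[...,0]>-40)&(pl[...,0]<65)
    reg[241:281]=0   # crossbar
    for b,s_,ce in blobs(c,reg&~top&vis,40):
        print("  hole? px",ce.round(1),"tool xy",((plane(c,ce,ztop)[0]-st["ee_pos"])@T*1000)[:2].round(1),"n",s_[4])
    tip=pl[...,0][top&vis]; print("front end tool x",np.percentile(tip,99.7).round(1), "ztop",ztop.round(4),"y ext",np.percentile(pl[...,1][top&vis&(pl[...,0]>40)],[0.5,99.5]).round(1))
    return c
E
python3 -c "
from inhand import *
run('beech')"
```

```text
tool z of top at TCP axis -19.65 pitch deg -0.07 roll 0.02
  hole? px [257.5 200.3] tool xy [28.3  0.4] n 535
front end tool x 77.7 ztop 0.1434 y ext [-27.8  27.7]
```

The board is level (0.1°) and its centre lies about 2 mm ahead of the TCP. I carry it to the narrow stand with a +109.3° turn.

```bash
python3 -m inch '[[0,0,3,0,6,0,0.5],[0,0,8,-1,18,2,0.5],[0,0,14,-1,34,4,0.5],[0,0,20,-2,52,6,0.5],[0,0,26,-2,72,6,0.5],[0,0,32,-3,92,6,0.5],[0,0,38,-3,112,6,0.5],[0,0,44,-4,132,6,0.5]]' && python3 -m inch '[[0,0,6,0,20,0,0.5],[0,0,12,-1,40,0,0.5],[0,0,18,-1,60,0,0.5],[0,0,24,-2,80,0,0.5],[0,0,30,-2,100,0,0.5],[0,0,36,-3,120,0,0.5],[0,0,42,-3,135,0,0.5],[0,0,48,-4,145,0,0.5]]' && python3 -m inch '[[0,0,6,0,12,0,0.5],[0,0,11,-1,22,0,0.5],[0,0,15,-1,30,0,0.5],[0,0,17,-1.5,35,0,0.5],[0,0,17.3,-1.5,36,0,0.5],[0,0,17.3,-1.5,36,0,0.5]]'
python3 - <<'E'
from inhand import *
s=get_state();print(s["ee_pos"],s["eef_rot"].round(4),s["joints"].round(2))
c=run('b'); save(c,"w11.png",s=1.5)
E
```

```text
time: 20.75
ee_pos: [0.5186, 0.1257, 0.1295]
eef_rot: [0.692, 0.722, -0.0, -0.001]
force: [1.2, 0.5, -1.3]
opening: 0.0557
time: 21.42
ee_pos: [0.5142, 0.2717, 0.1294]
eef_rot: [0.338, 0.941, 0.0, -0.001]
force: [-0.7, -0.3, -1.2]
opening: 0.0556
time: 21.92
ee_pos: [0.5134, 0.3059, 0.1298]
eef_rot: [0.197, 0.98, -0.0, -0.001]
force: [-0.3, 0.5, -0.7]
opening: 0.0558
[0.5133626  0.30586683 0.12983205] [ 1.966e-01  9.805e-01 -1.000e-04 -5.000e-04] [ 0.16  0.55 -1.02  1.61  0.49  1.26  0.23]
tool z of top at TCP axis -19.65 pitch deg -0.05 roll -0.0
  hole? px [257.4 200.1] tool xy [27.2  1.6] n 528
front end tool x 76.9 ztop 0.1495 y ext [-26.6  28.9]
```

View pics/w11.png

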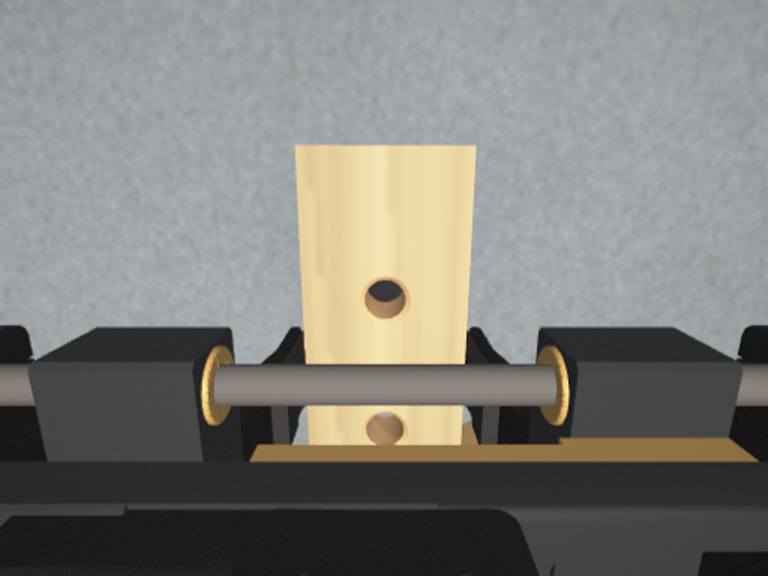

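The stand's black top shows through the front hole. Now I go down to just above the pin tips and look for them through the holes.

```bash
python3 -m inch '[[0,0,0,-0.8,0.5,-10,0.5],[0,0,0,-0.8,0.5,-25,0.5],[0,0,0,-0.8,0.5,-40,0.5],[0,0,0,-0.8,0.5,-55,0.5],[0,0,0,-0.8,0.5,-63,0.5],[0,0,0,-0.8,0.5,-66,0.5],[0,0,0,-0.8,0.5,-66,0.5],[0,0,0,-0.8,0.5,-66,0.5]]'
python3 - <<'E'
from inhand import *
s=get_state();print(s["ee_pos"],s["eef_rot"].round(4))
c=cam("wrist"); save(c,"w12.png",(190,160,330,310),s=4); c=cam("scene"); save(c,"s12.png",(280,60,400,160),s=6)
E
```

```text
time: 22.63
ee_pos: [0.513, 0.3067, 0.0647]
eef_rot: [0.196, 0.981, 0.0, 0.0]
force: [-0.0, 0.6, -1.4]
opening: 0.0559
[0.51298197 0.30667571 0.06469002] [1.960e-01 9.806e-01 2.000e-04 0.000e+00]
```

View pics/w12.png

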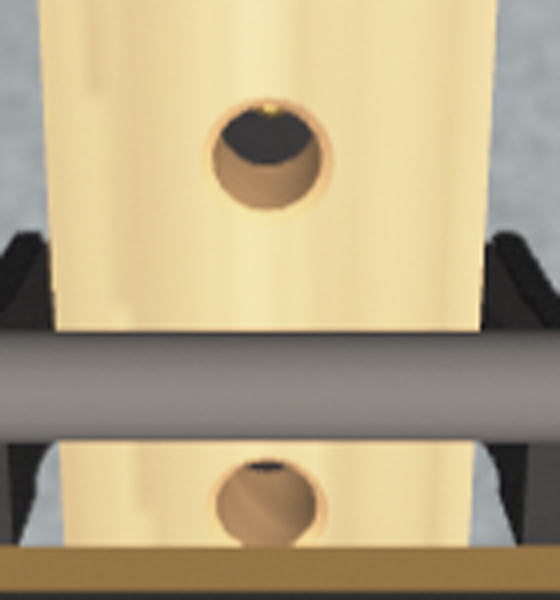

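View pics/s12.png

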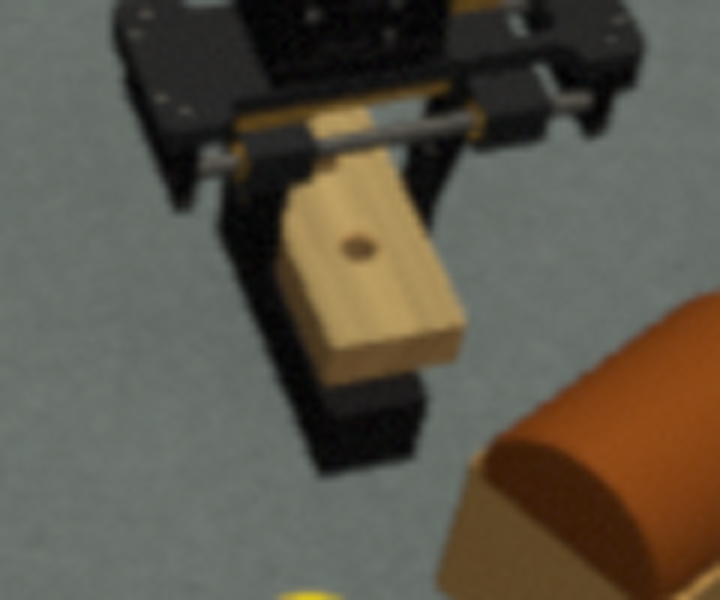

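Brass is just visible at the front rim of the front hole (crop (270,108), i.e. full px (257.5,187)). I cast that ray to see where the pin lies.

```bash
python3 - <<'E'
from inhand import *
st=get_state(); T=R.from_quat(st["eef_rot"]).as_matrix(); c=cam("wrist")
H=hsv(c); 
print([ (x,y,tuple(c["img"][y,x])) for y in range(184,191) for x in (256,257,258,259)])
for uv in [(257.5,186),(257.5,187),(257.5,188),(257.5,189)]:
    for z in (.040,.050,.056): print(uv,z,((plane(c,uv,z)[0]-st["ee_pos"])@T*1000)[:2].round(1),(plane(c,uv,z)[0]*1000)[:2].round(1))
# hole rim at top plane: fit ellipse from crop pixel estimates
ztop=st["ee_pos"][2]+.01965
for uv in [(257.2,184.5),(257.2,212.5),(241.5,199),(273,199)]: print("rim",uv,((plane(c,uv,ztop)[0]-st["ee_pos"])@T*1000)[:2].round(1))
E
```

```text
[(256, 184, (np.uint8(235), np.uint8(205), np.uint8(150))), (257, 184, (np.uint8(234), np.uint8(203), np.uint8(148))), (258, 184, (np.uint8(235), np.uint8(209), np.uint8(154))), (259, 184, (np.uint8(235), np.uint8(208), np.uint8(153))), (256, 185, (np.uint8(222), np.uint8(177), np.uint8(125))), (257, 185, (np.uint8(221), np.uint8(176), np.uint8(124))), (258, 185, (np.uint8(219), np.uint8(172), np.uint8(122))), (259, 185, (np.uint8(218), np.uint8(171), np.uint8(121))), (256, 186, (np.uint8(221), np.uint8(181), np.uint8(117))), (257, 186, (np.uint8(219), np.uint8(178), np.uint8(116))), (258, 186, (np.uint8(205), np.uint8(161), np.uint8(109))), (259, 186, (np.uint8(193), np.uint8(151), np.uint8(103))), (256, 187, (np.uint8(183), np.uint8(152), np.uint8(91))), (257, 187, (np.uint8(182), np.uint8(151), np.uint8(89))), (258, 187, (np.uint8(156), np.uint8(123), np.uint8(75))), (259, 187, (np.uint8(129), np.uint8(102), np.uint8(66))), (256, 188, (np.uint8(87), np.uint8(73), np.uint8(57))), (257, 188, (np.uint8(96), np.uint8(79), np.uint8(55))), (258, 188, (np.uint8(95), np.uint8(77), np.uint
[... 460 characters left out ...]
9, 190, (np.uint8(59), np.uint8(57), np.uint8(57)))]
(257.5, 186) 0.04 [23.8  1.8] [492.1 317.6]
(257.5, 186) 0.05 [26.1  1.8] [489.8 318.5]
(257.5, 186) 0.056 [27.6  1.8] [488.5 319. ]
(257.5, 187) 0.04 [23.1  1.8] [492.7 317.4]
(257.5, 187) 0.05 [25.5  1.8] [490.4 318.3]
(257.5, 187) 0.056 [27.   1.8] [489.  318.8]
(257.5, 188) 0.04 [22.4  1.8] [493.3 317.1]
(257.5, 188) 0.05 [24.9  1.8] [491. 318.]
(257.5, 188) 0.056 [26.3  1.8] [489.6 318.6]
(257.5, 189) 0.04 [21.7  1.8] [493.9 316.9]
(257.5, 189) 0.05 [24.2  1.8] [491.6 317.8]
(257.5, 189) 0.056 [25.7  1.8] [490.2 318.3]
rim (257.2, 184.5) [35.3  1.5]
rim (257.2, 212.5) [20.6  1.5]
rim (241.5, 199) [27.7 -6.4]
rim (273, 199) [27.8  9.5]
```

Pin and hole agree: pin centre at about 28.4 mm ahead of the TCP, hole centre 27.9, and sideways within 0.3 mm. I lower it slowly onto the stand.

```bash
python3 -m inch '[[0,0,0,-0.2,0,-3,0.5],[0,0,0,-0.2,0,-6,0.5],[0,0,0,-0.2,0,-9,0.5],[0,0,0,-0.2,0,-12,0.5],[0,0,0,-0.2,0,-14,0.5],[0,0,0,-0.2,0,-14,0.5]]' && python3 -m inch '[[0,0,0,0,0,-2,0.5],[0,0,0,0,0,-4,0.5],[0,0,0,0,0,-6,0.5],[0,0,0,0,0,-7,0.5],[0,0,0,0,0,-7.6,0.5],[0,0,0,0,0,-7.6,0.5]]'
```

```text
time: 23.28
ee_pos: [0.5124, 0.3062, 0.0498]
eef_rot: [0.196, 0.981, -0.0, -0.0]
force: [0.5, -0.5, -1.4]
opening: 0.0559
time: 23.78
ee_pos: [0.5126, 0.3063, 0.0427]
eef_rot: [0.196, 0.981, -0.0, -0.0]
force: [-0.4, -0.7, -0.8]
opening: 0.0556
```

```bash
python3 -m inch '[[0,0,0,0,0,-0.4,0.5],[0,0,0,0,0,-0.8,0.5],[0,0,0,0,0,-0.8,0.5]]'; python3 -m inch '[[0,0,0,0,0,0,0.66],[0,0,0,0,0,0,0.75],[0,0,0,0,0,0,0.9],[0,0,0,0,0,0,1],[0,0,0,0,0,0,1],[0,0,0,0,0,8,1],[0,0,0,0,0,25,1],[0,0,0,0,0,45,1]]'
```

```text
time: 24.03
ee_pos: [0.5127, 0.3065, 0.0426]
eef_rot: [0.196, 0.981, 0.0, 0.0]
force: [-1.6, -1.4, 4.7]
opening: 0.0557
time: 24.7
ee_pos: [0.5121, 0.3061, 0.0872]
eef_rot: [0.196, 0.981, -0.0, -0.001]
force: [0.5, -0.1, 0.4]
opening: 0.0858
```

Seated at the expected height (contact at TCP z=42.6). I back off and look.

```bash
python3 -m inch '[[0,0,0,0,0,35,1],[0,0,0,10,-4,65,1],[0,0,0,25,-10,95,1],[0,0,0,40,-16,115,1],[0,0,0,50,-21,130,1],[0,0,0,55,-23,135,1],[0,0,0,55,-23,135,1],[0,0,0,55,-23,135,1]]'
python3 - <<'E'
from board import *
print(get_state()["ee_pos"])
c=cam("wrist"); save(c,"w13.png",s=1.5); beech(c,.05,.075,.062)
E
```

```text
time: 25.37
ee_pos: [0.567, 0.2837, 0.2214]
eef_rot: [0.196, 0.981, -0.0, -0.0]
force: [-0.1, 0.5, -0.4]
opening: 0.0867
[0.56701211 0.28369183 0.22138214]
beech px [257.6 118.5] [array([513. , 308.7]), array([ 56.1, 149.6]), np.float64(67.4)] z 0.0623
  hole? [258.7 100.6] [491.1 319. ] n 144
  hole? [258. 149.] [537.4 299.1] n 79
```

View pics/w13.png

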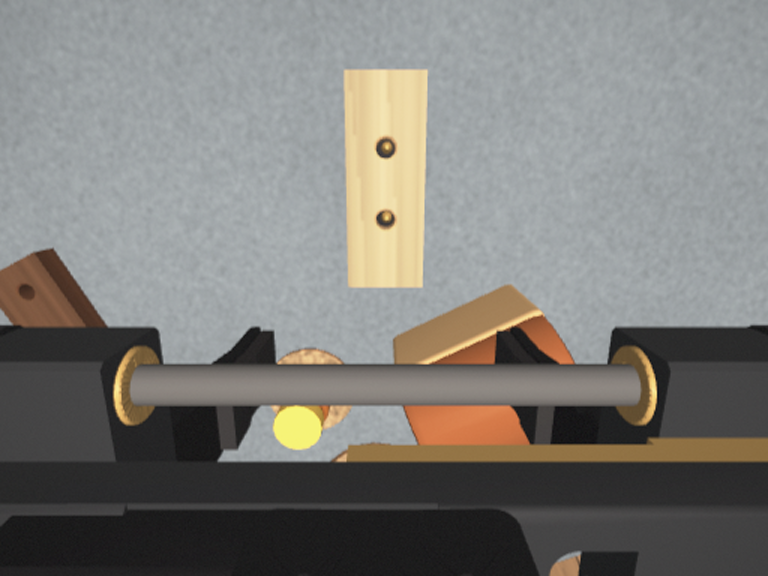

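The beech board is home: brass pins sit in both holes at (386,147) and (386,218), its top reads z=62.3 mm, and the loaf and honey are undisturbed. I return to the walnut board, turning back about -156°.

```bash
python3 -m inch '[[0,0,-5,-3,-8,0,1],[0,0,-11,-7,-18,0,1],[0,0,-18,-12,-30,0,1],[0,0,-25,-17,-43,0,1],[0,0,-32,-22,-56,0,1],[0,0,-39,-27,-69,0,1],[0,0,-46,-32,-82,0,1],[0,0,-53,-37,-95,0,1]]' && python3 -m inch '[[0,0,-7,-5,-13,0,1],[0,0,-14,-10,-26,0,1],[0,0,-21,-15,-39,0,1],[0,0,-28,-20,-52,0,1],[0,0,-35,-25,-65,0,1],[0,0,-42,-30,-78,0,1],[0,0,-49,-35,-91,0,1],[0,0,-56,-40,-104,0,1]]' && python3 -m inch '[[0,0,-7,-6,-13,0,1],[0,0,-14,-12,-26,0,1],[0,0,-21,-18,-39,0,1],[0,0,-28,-24,-52,0,1],[0,0,-35,-30,-65,0,1],[0,0,-41,-36,-78,0,1],[0,0,-45,-40,-90,0,1],[0,0,-47,-40,-95,0,1]]' && python3 -m inch '[[0,0,0,0,0,0,1],[0,0,0,0,0,0,1],[0,0,0,0,0,0,1]]'
python3 - <<'E'
from board import *
s=get_state(); print(s["ee_pos"],s["eef_rot"].round(3),s["joints"].round(2))
c=cam("wrist"); save(c,"w14.png",s=1.5); walnut(c)
E
```

```text
time: 26.08
ee_pos: [0.5291, 0.1881, 0.2208]
eef_rot: [0.615, 0.789, -0.001, -0.001]
force: [-0.3, -0.3, -0.1]
opening: 0.0874
time: 26.75
ee_pos: [0.4891, 0.0842, 0.2208]
eef_rot: [0.913, 0.407, -0.001, -0.0]
force: [0.2, -0.8, 0.2]
opening: 0.0872
time: 27.42
ee_pos: [0.4491, -0.0117, 0.2209]
eef_rot: [1.0, 0.01, -0.001, 0.0]
force: [-0.0, 0.6, 0.7]
opening: 0.087
time: 27.67
ee_pos: [0.4507, -0.0096, 0.2218]
eef_rot: [1.0, 0.014, -0.0, -0.0]
force: [-0.1, 0.1, 0.1]
opening: 0.0873
[ 0.45068085 -0.00957364  0.22177463] [ 1.     0.014 -0.    -0.   ] [ 0.58 -0.03 -0.64  1.87 -0.02  1.3  -1.6 ]
walnut px [256.7 105.8] [array([525.5,  -7.1]), array([149.3,  55.5]), np.float64(3.9)] z 0.0223
  hole? [256.3  67.5] [573.1  -5. ] n 109
  hole? [259.7 153.2] [474.9 -11.9] n 95
```

View pics/w14.png

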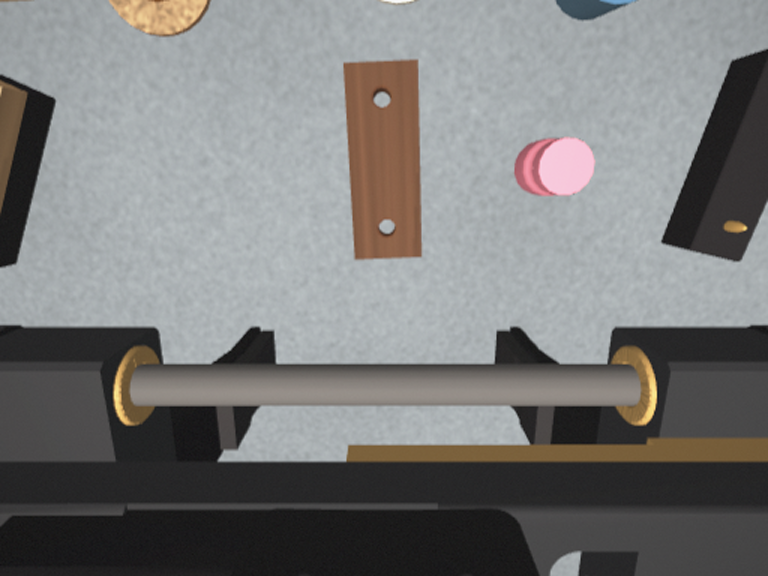

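Walnut: centre about (524.5,-8) with 3.9° turn, holes at (381,98) and (387,227), 98.5 mm apart. Before carrying it, I measure the wide stand from above.

```bash
python3 -m inch '[[0,0,0,2,-20,5,1],[0,0,0,4,-50,10,1],[0,0,0,6,-85,15,1],[0,0,0,8,-120,20,1],[0,0,0,10,-155,20,1],[0,0,0,10,-190,20,1],[0,0,0,10,-225,20,1],[0,0,0,10,-255,20,1]]'; python3 -m inch '[[0,0,0,0,-15,0,1],[0,0,0,0,-20,0,1],[0,0,0,0,-20,0,1],[0,0,0,0,-20,0,1],[0,0,0,0,-20,0,1]]'
python3 - <<'E'
from stand import *
s=get_state(); print(s["ee_pos"],s["eef_rot"].round(3),s["joints"].round(2))
c=cam("wrist"); save(c,"w15.png",s=1.5); stand(c)
E
```

```text
time: 28.38
ee_pos: [0.4607, -0.2675, 0.2418]
eef_rot: [1.0, 0.013, -0.0, 0.0]
force: [0.2, 0.7, 0.3]
opening: 0.087
time: 28.8
ee_pos: [0.4615, -0.2834, 0.2423]
eef_rot: [1.0, 0.014, 0.0, -0.0]
force: [-0.5, 0.9, 0.2]
opening: 0.0869
[ 0.46145057 -0.28341251  0.24228438] [ 1.     0.014  0.    -0.   ] [ 0.81  0.16 -0.39  1.64  0.06  1.35 -1.13]
bar px [262.  106.7] [array([ 535.9, -286.1]), array([ 43.3, 148.1]), np.float64(78.7)]
pin px [271.1  66.6] xy [ 584.3 -295.5] n 54
pin px [251.9 152.6] xy [ 487.3 -276.3] n 46
pins mid [ 535.8 -285.9] dist 99.0 ang -11.21
```

View pics/w15.png

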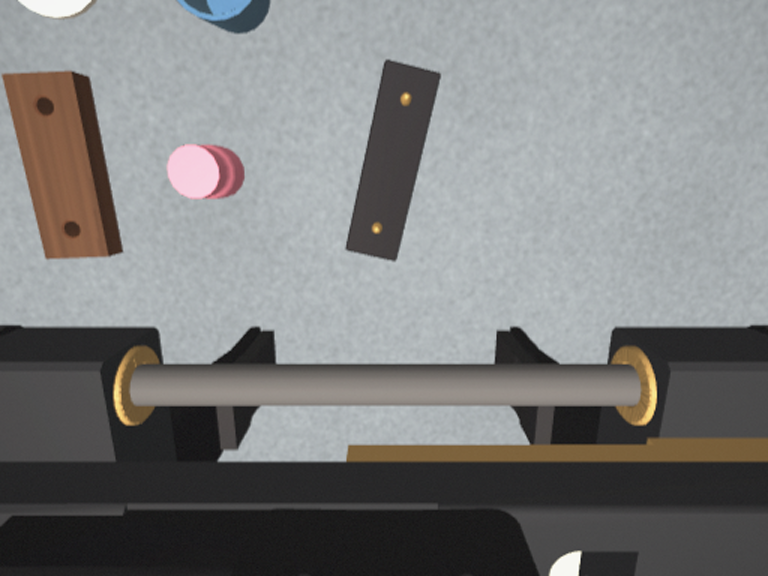

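Wide stand: pins at (405,99) and (377,228), midpoint (535.8,-286), spacing 99 mm, -11.2°. Now back to grasp the walnut.

```bash
python3 -m inch '[[0,0,0.5,5,25,0,1],[0,0,1,13,58,0,1],[0,0,1.5,21,92,0,1],[0,0,2,29,126,0,1],[0,0,2.35,37,160,0,1],[0,0,2.35,45,194,0,1],[0,0,2.35,53,228,0,1],[0,0,2.35,59,256,0,1]]'; python3 -m inch '[[0,0,0,3,14,-10,1],[0,0,0,4,19,-35,1],[0,0,0,4,19,-70,1],[0,0,0,4,19,-105,1],[0,0,0,4,19,-140,1],[0,0,0,4,19,-170,1],[0,0,0,4,19,-185,1],[0,0,0,4,19,-190,1]]';python3 -m inch '[[0,0,0,0,0,0,1],[0,0,0,0,0,0,1],[0,0,0,0,0,0,1]]'
python3 - <<'E'
from board import *
s=get_state(); print(s["ee_pos"],s["eef_rot"].round(4))
c=cam("wrist"); save(c,"w16.png",s=1.5); walnut(c)
E
```

```text
time: 29.52
ee_pos: [0.5197, -0.0256, 0.2426]
eef_rot: [0.999, 0.034, 0.001, 0.0]
force: [0.3, -1.1, 0.0]
opening: 0.087
time: 30.18
ee_pos: [0.5215, -0.0095, 0.0495]
eef_rot: [0.999, 0.034, -0.002, -0.0]
force: [0.6, 0.1, -0.3]
opening: 0.0873
time: 30.43
ee_pos: [0.5248, -0.0103, 0.0537]
eef_rot: [0.999, 0.033, 0.001, 0.0]
force: [-0.7, -0.0, 0.4]
opening: 0.0871
[ 0.52476678 -0.01027619  0.05373671] [9.995e-01 3.280e-02 1.300e-03 2.000e-04]
walnut px [252.3 173.4] [array([553. ,  -4.9]), array([94.9, 55.9]), np.float64(3.9)] z 0.0223
  hole? [253.4 143.9] [575.9  -4.1] n 328
```

View pics/w16.png

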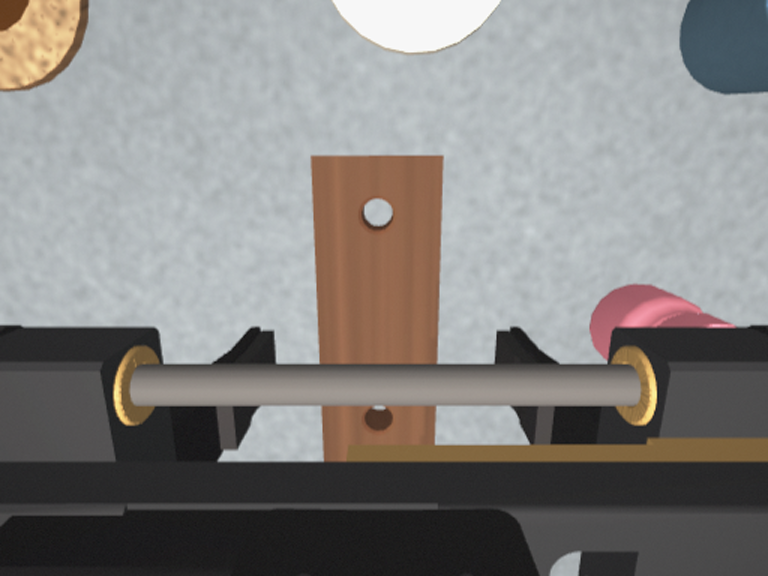

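The walnut centre (column 379) is about 2 mm toward +y. I correct, go down to just above the table, and grip.

```bash
python3 -m inch '[[0,0,0,0,1.8,-12,1],[0,0,0,0,1.8,-24,1],[0,0,0,0,1.8,-34,1],[0,0,0,0,1.8,-41,1],[0,0,0,0,1.8,-45,1],[0,0,0,0,1.8,-48,1],[0,0,0,0,1.8,-49.5,1],[0,0,0,0,1.8,-49.5,1]]'; python3 -m inch '[[0,0,0,0,0,0,0.9],[0,0,0,0,0,0,0.7],[0,0,0,0,0,0,0.5],[0,0,0,0,0,0,0.5],[0,0,0,0,0,0,0.5],[0,0,0,0,0,0,0.5],[0,0,0,0,0,0,0.5],[0,0,0,0,0,0,0.5]]' 25
```

```text
time: 31.15
ee_pos: [0.5237, -0.0088, 0.0024]
eef_rot: [0.999, 0.033, -0.0, -0.0]
force: [-0.9, -0.2, 0.0]
opening: 0.0873
time: 31.82
ee_pos: [0.5238, -0.0087, 0.0027]
eef_rot: [0.999, 0.033, 0.0, -0.0]
force: [-0.8, 0.8, 1.9]
opening: 0.0556
```

```bash
python3 -m inch '[[0,0,0,0,0,2,0.5],[0,0,0,0,0,8,0.5],[0,0,0,0,0,20,0.5],[0,0,0,0,0,42,0.5],[0,0,0,0,0,66,0.5],[0,0,0,0,0,90,0.5],[0,0,0,0,0,110,0.5],[0,0,0,0,0,118,0.5]]'; python3 -m inch '[[0,0,0,0,0,0,0.5],[0,0,0,0,0,0,0.5],[0,0,0,0,0,0,0.5]]'
python3 - <<'E'
from inhand import *
s=get_state();print(s["ee_pos"],s["eef_rot"].round(4))
c=run('w'); save(c,"w17.png",s=1.5)
E
```

```text
time: 32.48
ee_pos: [0.5252, -0.0086, 0.1244]
eef_rot: [0.999, 0.033, 0.002, 0.0]
force: [1.8, -0.1, -1.9]
opening: 0.0558
time: 32.73
ee_pos: [0.5229, -0.009, 0.1194]
eef_rot: [0.999, 0.033, -0.001, -0.0]
force: [0.3, -0.0, -2.1]
opening: 0.0559
[ 0.52287147 -0.00895162  0.11938413] [ 9.995e-01  3.250e-02 -9.000e-04 -0.000e+00]
tool z of top at TCP axis -19.49 pitch deg 0.03 roll 0.04
  hole? px [257.5 151.3] tool xy [52.6 -0.3] n 618
front end tool x 77.3 ztop 0.1389 y ext [-28.6  26.9]
```

View pics/w17.png

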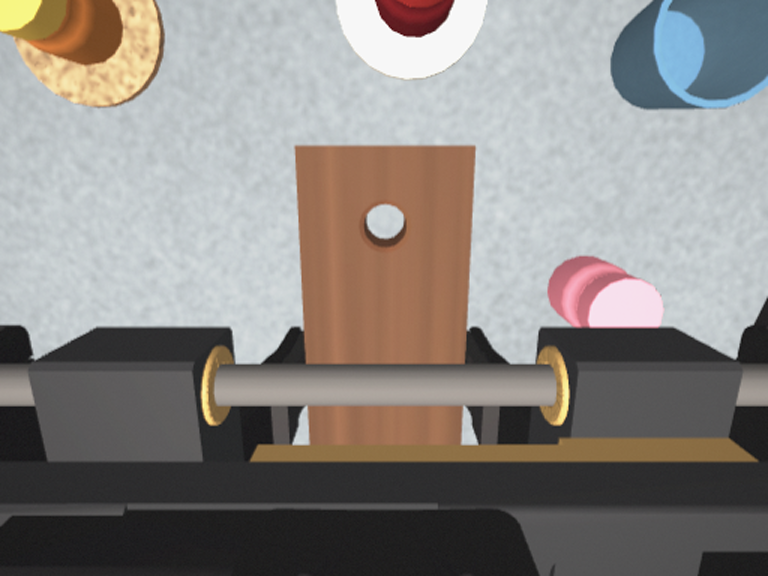

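Walnut is level and square in hand, front hole at (385,225). I carry it to the wide stand, turning -15°.

```bash
python3 -m inch '[[0,0,-1,0,-8,0,0.5],[0,0,-2,1,-24,0,0.5],[0,0,-4,2,-48,0,0.5],[0,0,-6,3,-75,0,0.5],[0,0,-8,4,-104,0,0.5],[0,0,-10,5,-133,0,0.5],[0,0,-12,6,-162,0,0.5],[0,0,-13,7,-190,0,0.5]]'; python3 -m inch '[[0,0,-1,1,-26,0,0.5],[0,0,-2,2,-49,0,0.5],[0,0,-2.1,3,-67,0,0.5],[0,0,-2.1,3.3,-80,0,0.5],[0,0,-2.1,3.3,-86,0,0.5],[0,0,-2.1,3.3,-87.8,0,0.5],[0,0,-2.1,3.3,-87.8,0,0.5],[0,0,-2.1,3.3,-87.8,0,0.5]]'
python3 - <<'E'
from inhand import *
s=get_state();print(s["ee_pos"],s["eef_rot"].round(4))
c=run('w'); save(c,"w18.png",s=1.5)
E
```

```text
time: 33.45
ee_pos: [0.5297, -0.2024, 0.12]
eef_rot: [0.997, -0.083, -0.0, 0.0]
force: [0.4, 0.1, -1.1]
opening: 0.0558
time: 34.12
ee_pos: [0.5342, -0.2853, 0.1205]
eef_rot: [0.995, -0.098, -0.0, -0.0]
force: [-0.1, 0.5, -1.6]
opening: 0.056
[ 0.53422791 -0.28532578  0.12053666] [ 9.952e-01 -9.830e-02 -0.000e+00 -3.000e-04]
tool z of top at TCP axis -19.47 pitch deg 0.04 roll 0.01
  hole? px [257.4 151.4] tool xy [52.3 -0.4] n 620
front end tool x 77.0 ztop 0.14 y ext [-28.7  26.8]
```

View pics/w18.png

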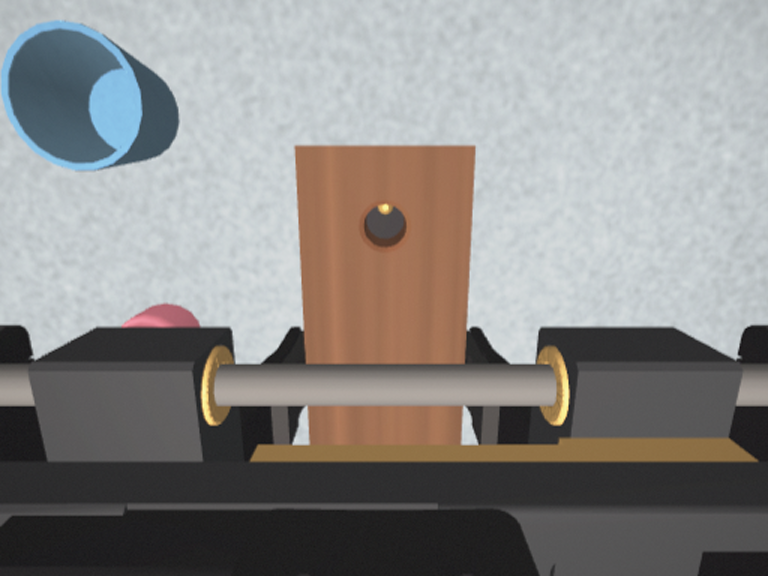

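The brass pin shows in the front hole at (385,208). I lower to just above the pin tips and measure the pin against the hole.

```bash
python3 -m inch '[[0,0,0,0,0,-10,0.5],[0,0,0,0,0,-25,0.5],[0,0,0,0,0,-38,0.5],[0,0,0,0,0,-48,0.5],[0,0,0,0,0,-54,0.5],[0,0,0,0,0,-57,0.5],[0,0,0,0,0,-57,0.5],[0,0,0,0,0,-57,0.5]]'
python3 - <<'E'
from inhand import *
st=get_state(); print(st["ee_pos"],st["eef_rot"].round(4)); T=R.from_quat(st["eef_rot"]).as_matrix()
c=run('w'); save(c,"w19.png",(190,90,330,240),s=4)
H=hsv(c); h,s,v=H[...,0],H[...,1],H[...,2]
m=np.zeros(h.shape,bool); m[134:168,240:274]=1
m&=(h>17)&(h<30)&(s>70)&(v>120)
for b,q,ce in blobs(c,m,3):
    ys=np.where(b)[0]; print("brass",ce.round(1),q)
    for z in (.049,.056): print(z,((plane(c,ce,z)[0]-st["ee_pos"])@T*1000)[:2].round(1), "lowest",((plane(c,(ce[0],ys.max()+.5),z)[0]-st["ee_pos"])@T*1000)[:2].round(1))
E
```

```text
time: 34.83
ee_pos: [0.5343, -0.2866, 0.0639]
eef_rot: [0.995, -0.099, 0.0, 0.0]
force: [-0.6, 0.3, -1.0]
opening: 0.0556
[ 0.53428696 -0.28664207  0.0639082 ] [ 9.951e-01 -9.900e-02  3.000e-04  1.000e-04]
tool z of top at TCP axis -19.48 pitch deg 0.05 roll 0.03
  hole? px [257.4 151.4] tool xy [52.3 -0.5] n 622
front end tool x 77.0 ztop 0.0834 y ext [-28.7  26.8]
brass [255.2 145.1] [249 139  13  13 127]
0.049 [52.  -1.7] lowest [48.2 -1.7]
0.056 [52.7 -1.7] lowest [49.  -1.7]
```

View pics/w19.png

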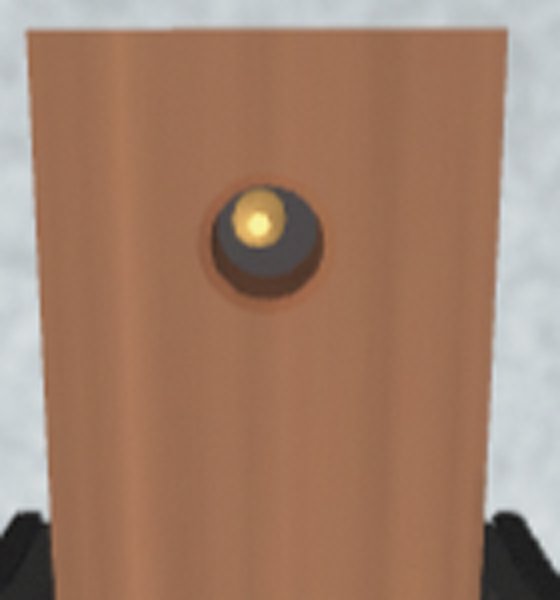

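The pin is at tool (52.4,-1.7) and the hole at (52.3,-0.5), so I shift +1.1 mm in y and lower.

```bash
python3 -m inch '[[0,0,0,0.2,1.1,-2,0.5],[0,0,0,0.2,1.1,-5,0.5],[0,0,0,0.2,1.1,-8,0.5],[0,0,0,0.2,1.1,-11,0.5],[0,0,0,0.2,1.1,-13,0.5],[0,0,0,0.2,1.1,-13,0.5]]' && python3 -m inch '[[0,0,0,0,0,-2,0.5],[0,0,0,0,0,-4,0.5],[0,0,0,0,0,-6,0.5],[0,0,0,0,0,-7,0.5],[0,0,0,0,0,-7.6,0.5],[0,0,0,0,0,-7.6,0.5]]'
```

```text
time: 35.38
ee_pos: [0.5338, -0.2854, 0.0499]
eef_rot: [0.995, -0.099, -0.0, -0.0]
force: [0.6, 0.6, -0.7]
opening: 0.0558
time: 35.88
ee_pos: [0.5341, -0.2855, 0.0429]
eef_rot: [0.995, -0.099, -0.0, 0.0]
force: [-0.5, -0.9, -1.6]
opening: 0.0559
```

```bash
python3 -m inch '[[0,0,0,0,0,-0.4,0.5],[0,0,0,0,0,-0.8,0.5],[0,0,0,0,0,-0.8,0.5]]'; python3 -m inch '[[0,0,0,0,0,0,0.66],[0,0,0,0,0,0,0.75],[0,0,0,0,0,0,0.9],[0,0,0,0,0,0,1],[0,0,0,0,0,0,1],[0,0,0,0,0,8,1],[0,0,0,0,0,25,1],[0,0,0,0,0,45,1]]'
python3 -m inch '[[0,0,0,0,0,35,1],[0,0,0,-10,2,65,1],[0,0,0,-25,5,95,1],[0,0,0,-40,8,115,1],[0,0,0,-55,11,130,1],[0,0,0,-65,13,140,1],[0,0,0,-70,14,145,1],[0,0,0,-70,14,145,1]]'
python3 - <<'E'
from board import *
print(get_state()["ee_pos"])
c=cam("wrist"); save(c,"w20.png",s=1.5); walnut(c,.05,.075,.062)
E
```

```text
time: 36.13
ee_pos: [0.5343, -0.2855, 0.0428]
eef_rot: [0.995, -0.099, 0.0, 0.0]
force: [-2.2, 0.7, 5.7]
opening: 0.0557
time: 36.8
ee_pos: [0.5335, -0.2851, 0.0872]
eef_rot: [0.995, -0.099, -0.001, -0.0]
force: [0.4, -0.4, 1.2]
opening: 0.086
time: 37.47
ee_pos: [0.464, -0.2718, 0.2339]
eef_rot: [0.995, -0.099, 0.001, 0.001]
force: [0.6, -0.6, 0.2]
opening: 0.0866
[ 0.46401681 -0.27183828  0.23390854]
walnut px [256.7 106.6] [array([ 535.8, -285.8]), array([ 55.6, 148.1]), np.float64(78.7)] z 0.0623
  hole? [257.6  65.6] [ 582.2 -296.1] n 116
  hole? [258. 158.] [ 485.9 -277.3] n 95
```

View pics/w20.png

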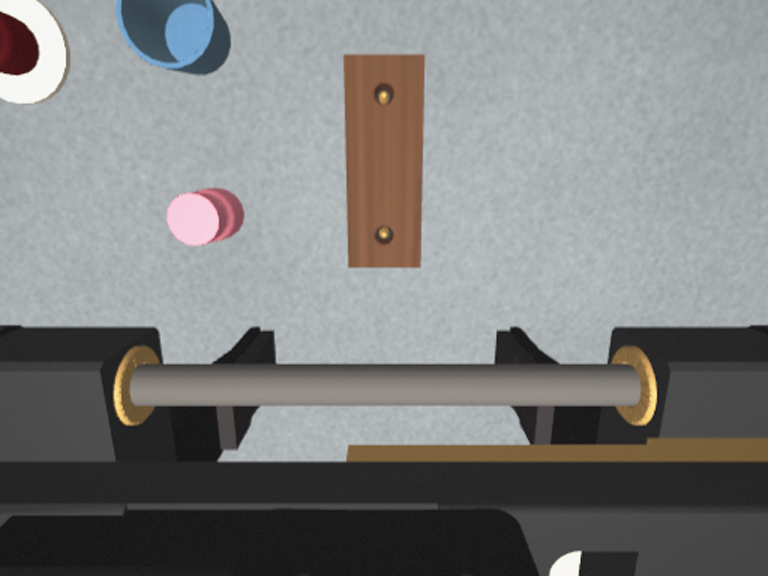

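Walnut is home: pins in both holes at (384,95) and (384,234), top at z=62.3 mm. Last check: both jars on their coasters, and the bystanders, from the fixed cameras.

```bash
python3 - <<'E'
from meas import *
ref={}
for n in ["top","scene"]:
    c=cam(n); save(c,n+"_end.png",s=1.5); H=hsv(c); h,s,v=H[...,0],H[...,1],H[...,2]; P=cloud(c); zs=P[...,2]
    ws=(P[...,0]>.3)&(P[...,0]<.9)&(abs(P[...,1])<.45)
    def hull(m,z):
        b=max(blobs(c,m,40),key=lambda t:t[1][4])[0]
        k=cv2.findContours(b.astype(np.uint8),0,cv2.CHAIN_APPROX_NONE)[0]; k=cv2.convexHull(max(k,key=len))
        q=np.zeros(h.shape,np.uint8); cv2.fillConvexPoly(q,k,1); return circ(c,q>0,z)
    low=(zs<.02)&(zs>-.01)&ws
    print(n,"white",*hull((s<40)&(v>170)&low,.006)); 
    k=P[...,0]<.72
    print("cork",*hull((h>8)&(h<20)&(s>80)&(v>110)&low&k,.006))
    print("redlid",*hull(((h<4)|(h>176))&(s>180)&(v>120)&ws&(abs(zs-.066)<.008),.066))
    print("yellid",*hull((h>20)&(h<33)&(s>130)&(v>120)&ws&(abs(zs-.066)<.008),.066))
    print("pink",*hull(((h>168)|(h<4))&(s<170)&(s>80)&(v>160)&ws,.06))
    print("blue",*hull((h>95)&(h<115)&(s>100)&ws,.055))
E
```

```text
top white [ 0.68369871 -0.01475396] 0.0863407852895181
cork [0.65638815 0.16568561] 0.08391285709114654
redlid [ 0.68037855 -0.01552888] 0.03692389257211471
yellid [0.65685764 0.16441777] 0.040770796054008296
pink [ 0.52214115 -0.13512536] 0.04396225958868902
blue [ 0.65359505 -0.15261247] 0.04813005313399982
scene white [ 0.69246088 -0.01245887] 0.08398282336734467
cork [0.66488663 0.16723841] 0.08456657787608954
redlid [ 0.69050092 -0.01371499] 0.03937213376266928
yellid [0.6644812  0.16627403] 0.0412050743746853
pink [ 0.53138704 -0.13470128] 0.040263589317249694
blue [ 0.67399161 -0.15764825] 0.07302329778675469
```

View pics/top_end.png

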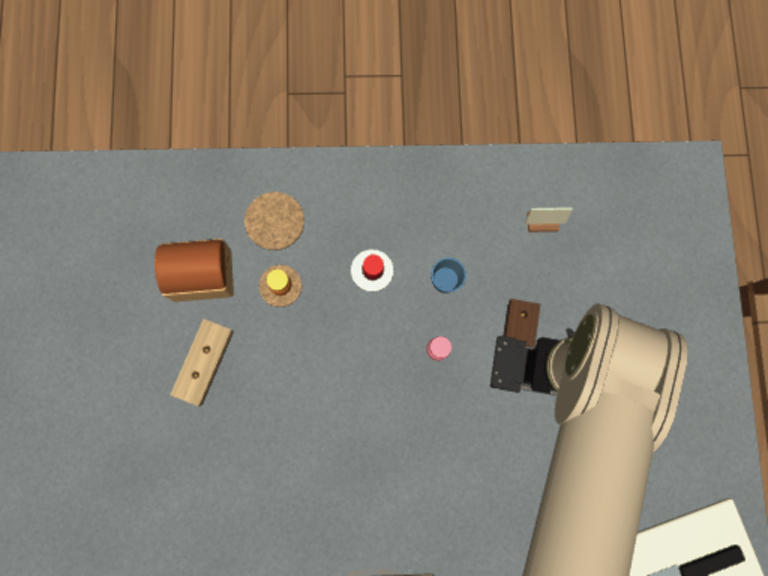

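View pics/scene_end.png

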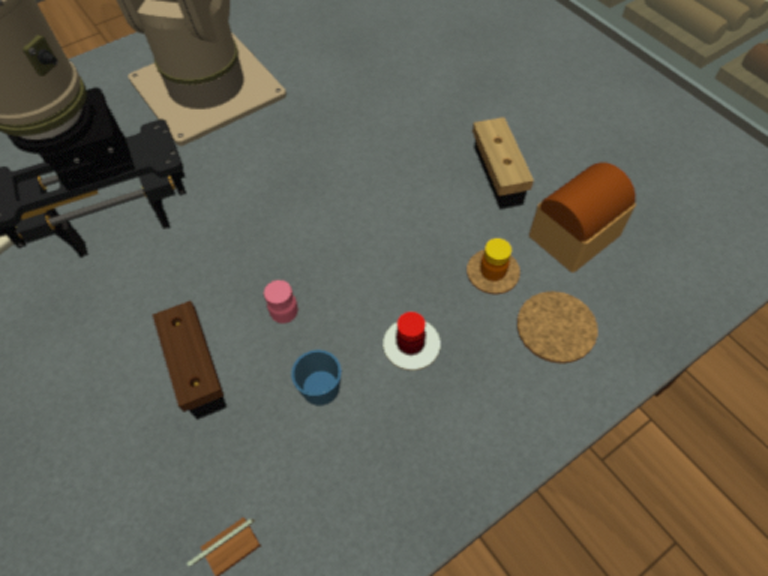

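Top and scene views agree. Both jars stand upright on the right coasters within about 1–3 mm of centre, both boards lie on their stands, and the pink jar and bowl read as at the start. The arm touches nothing, so I hand in.

```bash
python3 -m inch '[[0,0,0,0,0,0,1],[0,0,0,0,0,0,1],[0,0,0,0,0,0,1]]'; python3 -c "
from workcell import arm
print(arm.finish_job())"
```

```text
time: 37.87
ee_pos: [0.4643, -0.2713, 0.2315]
eef_rot: [0.995, -0.099, -0.0, -0.0]
force: [-0.2, 0.2, -0.4]
opening: 0.0869
the job is handed in; nothing more can be done
None
```

I handed the job in at about 38 s. The jam jar is on the white coaster, the honey jar on the 84 mm cork coaster, the beech board on the narrow stand and the walnut board on the wide stand.

**Boards:** in the wrist view both show the brass pins in both holes. Each top reads 62.3 mm, against 62 mm for a board fully home.

**Jars:** both stand upright, set down with readings of about 5–7 N.
- **Honey:** about 1–1.4 mm off the coaster's centre in the fixed views.
- **Jam:** about 2.5–3.5 mm off in the fixed views, but within about 1 mm by the wrist camera and arm position. I left it there because the views disagreed and the offset was small.

**Disagreement between views:** the top and scene cameras differed by about 8 mm in x throughout, so I placed everything by the wrist camera and by seeing the pins through the holes.

**Bystanders:** the sugar bowl and the pink jar measured the same at the end as at the start. The loaf looked unmoved in the pictures, but I did not measure it again.

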